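Pack and lock the reagent caddy

TASK

Get the analyser's reagent caddy ready to go back to the cold store: stand every reagent pack that is out on the bench upright, right down in its own slot (as many caps on the pack as dots on the slot's label), then swing the hold-down brace over the row until it snaps home against its stop. Finally turn the clamp knob clockwise until it slips, which shows that the packs are held, and stop there, within a quarter turn or so of slipping; leave the other things on the bench alone.

Things in the scene. Friction and masses are not known exactly. Their poses are not given: they have to be found in the camera images.
- pack_1: reagent pack: upright light grey plastic box, 26 mm wide (its x) by 52 mm deep (its y) by 76 mm high overall (box 62 mm, shoulder 4 mm, dark round screw caps 15 to 20 mm across and 10 mm high), with one cap in the middle on top; 0.13 to 0.35 kg, may be absent. Origin: centre of its underside; z up. It is the same turned by half a turn. Grip it across the 52 mm depth.
- pack_2: reagent pack: upright light grey plastic box, 33 mm wide (its x) by 52 mm deep (its y) by 76 mm high overall (box 62 mm, shoulder 4 mm, dark round screw caps 15 to 20 mm across and 10 mm high), with two caps in a line along y on top; 0.13 to 0.35 kg, may be absent. Origin: centre of its underside; z up. It is the same turned by half a turn. Grip it across the 52 mm depth.
- pack_3: reagent pack: upright light grey plastic box, 40 mm wide (its x) by 52 mm deep (its y) by 76 mm high overall (box 62 mm, shoulder 4 mm, dark round screw caps 15 to 20 mm across and 10 mm high), with three caps in a line along y on top; 0.13 to 0.35 kg, may be absent. Origin: centre of its underside; z up. It is the same turned by half a turn. Grip it across the 52 mm depth.
- pack_4: reagent pack: upright light grey plastic box, 47 mm wide (its x) by 52 mm deep (its y) by 76 mm high overall (box 62 mm, shoulder 4 mm, dark round screw caps 15 to 20 mm across and 10 mm high), with four caps in a square on top; 0.13 to 0.35 kg, may be absent. Origin: centre of its underside; z up. It is the same turned by half a turn. Grip it across the 52 mm depth.
- caddy: reagent caddy, fixed: aluminium tray 314 mm long (x -176 to +138 mm), 82 mm wide (y), four slots in a row along x; origin: under the middle of the row. Side rails (inner faces 56 mm apart) 30 mm high, dividers 46 mm. Strips on the -y rail carry 1 to 4 raised dots: as many as the caps of the slot's pack. Posts 102 mm high on the centre line: brace hinge at x = -117 mm, latch post at +117 mm, its stop 119 mm high
- slot_1 (a point): centre of the floor of the slot for pack_1 (1 dot), at caddy x = 75 mm, y = 0, 6 mm above the bench; the slot is 31 mm long along caddy x and 56 mm along caddy y; a pack stands in it with its own x along the caddy's x (either way round)
- slot_2 (a point): centre of the floor of the slot for pack_2 (2 dots), at caddy x = 35.5 mm, y = 0, 6 mm above the bench; the slot is 38 mm long along caddy x and 56 mm along caddy y; a pack stands in it with its own x along the caddy's x (either way round)
- slot_3 (a point): centre of the floor of the slot for pack_3 (3 dots), at caddy x = -11 mm, y = 0, 6 mm above the bench; the slot is 45 mm long along caddy x and 56 mm along caddy y; a pack stands in it with its own x along the caddy's x (either way round)
- slot_4 (a point): centre of the floor of the slot for pack_4 (4 dots), at caddy x = -64.5 mm, y = 0, 6 mm above the bench; the slot is 52 mm long along caddy x and 56 mm along caddy y; a pack stands in it with its own x along the caddy's x (either way round)
- brace_hinge (a point): point on the vertical hinge axis of the hold-down brace, at the height of its arm (110 mm over the bench); its spring strut, between the hinge and a slim post at caddy x = -161 mm, reaches 135 mm over the bench
- brace (a joint): swing of the hold-down brace, rad: 0 parked on the caddy's +y side (arm 2.0 rad counter-clockwise from caddy +x), grows clockwise from above to 2.0 at its stop over the slots (arm along caddy +x). Starts at 0.1 to 0.35. An over-centre spring resists up to 1.75 (at most 6 N at the grip) and pushes it back; past 1.75 it snaps to the stop and stays. Arm 20 mm wide, top 116 mm up
- brace_grip (a point): grip height on the upright black handle peg at the tip of the brace, 222 mm from the hinge axis, 141 mm over the bench; the peg is round, 16 mm thick, and rises from the arm's top at 116 mm to 163 mm
- beam_pad (a point): centre of the underside of the rubber-faced pressure beam (182 x 30 mm) that hangs under the brace arm, 117 mm from the hinge; 88.5 mm over the bench with the screw at 0. The pack tops in their slots are at 82 mm. Turning the clamp knob lowers it 1.6 mm per rad
- knob_grip (a point): grip height on the axis of the round black clamp knob on top of the brace arm, 117 mm from the hinge, 141 mm over the bench; knob 36 mm across, from 127 to 154.5 mm over the bench, with a steel collar under it on the screw
- clamp_screw (a joint): turn of the clamp screw, rad, 0 = beam fully up, growing clockwise seen from above (tightening); starts somewhere from 0 to 0.8. It turns with the knob (about 0.08 N m) until the beam presses on the pack caps, near 4.1 to 4.3 rad, and keeps its place when let go
- knob_slip (a joint): how far the knob's torque limiter has slipped on the screw, rad, growing clockwise; starts at 0 and grows only when the screw resists with more than 0.15 N m, once the beam is pressed home; from then on the knob turns alone and the collar under it stands still
- bench_timer: white bench timer 62x66x18 mm; bystander, origin at the centre of its underside; to be left where it is
- masking_tape: roll of masking tape 100x98x25 mm lying flat; bystander, origin at the centre of its underside; to be left where it is
- rack_orange: orange microtube rack 74x191x30 mm, empty; bystander, origin at the centre of its underside; to be left where it is
- petri_dish: closed petri dish, 59 mm across, 15 mm high; bystander, origin at the centre of its underside; to be left where it is
- forceps: steel forceps 14x123x10 mm lying flat between the packs; bystander, origin at the centre of its underside; to be left where it is

How it is judged (in metres and radians):
On the way, in this order (a step that is already met when the one before it is completed fails the run):
1. every pack present stands home in its own slot (horizontal distance between pack_1 and slot_1 below 0.005 m and distance between pack_1 and slot_1 below 0.007 m and angle between each of pack_1, pack_2, pack_3, pack_4's own z axis and vertical below 0.08 rad and horizontal distance between pack_2 and slot_2 below 0.005 m and distance between pack_2 and slot_2 below 0.007 m and horizontal distance between pack_3 and slot_3 below 0.005 m and distance between pack_3 and slot_3 below 0.007 m and horizontal distance between pack_4 and slot_4 below 0.005 m and distance between pack_4 and slot_4 below 0.007 m), for 0.2 s.
2. the brace is seated in its end detent over the packs (value of joint brace above 1.94 rad), for 0.2 s.
3. the clamp knob has slipped (value of joint knob_slip above 0.15 rad), for 0.1 s.
At the end, for the whole second after the job is handed in: every pack present stands upright (within 0.08 rad) and still in its own slot, within 5 mm of the slot's centre and down on its floor; the brace is within 0.06 rad of its stop; the beam presses on the packs (over 4 N) and the knob has slipped more than 0.15 and less than 2.2 rad in all (all of step 1 and linear speed of each of pack_1, pack_2, pack_3, pack_4 below 0.02 m/s and value of joint brace above 1.94 rad and value of joint knob_slip between 0.15 and 2.2 rad and contact force between beam and anything else above 4 N); the robot touches nothing.
It fails at once if the knob is turned on and on after it slips (value of joint knob_slip above 2.5 rad).
It fails at once if a bystander on the bench is disturbed (distance of any of bench_timer, masking_tape, rack_orange, petri_dish from where it was at the start of the episode above 0.03 m).
It fails at once if the forceps are swept away (distance of forceps from where it was at the start of the episode above 0.08 m).
Of pack_1, pack_2, pack_3, pack_4 only 3 to 4 are there at a start; the rules pass over those that are not, and their reading is None.
At some moment in a run one of pack_1, pack_2, pack_3, pack_4 may be knocked a few centimetres aside while the robot is not near it.
Once in a run the grip may slacken for a moment while it holds something.
It also fails if it takes over 210 s, if anything falls off the work surface, if the arm or the gripper's body presses on something with over 40 N, if the wrist force passes 120 N, or if a joint passes its speed limit or range.

ROBOT

A 6-joint arm with a two-finger parallel gripper is mounted at the origin on a cart in front of the work surface, level with it; the furniture and walls round the work are solid. World frame = base frame: x ahead of the robot, y to its left, z up, the work surface at z = 0. Lengths are in mm, angles in rad, forces in N, time in s.
With the tool pointing down it reaches from about 275 to 750 mm from the base axis. Payload 10.2 kg.
Tool frame: the origin (TCP) lies on the front face of the gripper's body, between the roots of the fingers; the fingertips stand 73 mm ahead of it and the grasp point (between the pads) lies ctrl.grip_depth ahead of it (ctrl.grip_depth is the distance from the TCP to the grasp point, in mm); z points along the fingers, y is the direction in which the jaws open and shut (so a half turn about z gives the same grasp; the last joint's range is limited). The gripper opens to 85 mm and grips with 20 to 120 N. Pads are 22 mm wide; open, the fingers measure 114 mm over their backs; the gripper's body (76 mm by 85 mm) begins 54 mm behind the grasp point. The pads swing forward as they close: fully open they stand 13 mm farther back than shut.
Start: joints at [-1.342, 0.313, 1.498, -0, 1.331, -0.223], TCP at [229.196, -472.335, 303.894] pointing down, gripper open.
Joint ranges: [-2.94, 2.94], [-0.97, 2.17], [0.19, 2.56], [-1.23, 4.37], [0.02, 3.11], [-2.88, 2.88]. Speed limits (rad/s): [2.39, 2.39, 3.01, 3.14, 3.14, 3.14].

INTERFACE

Orientations are given as a unit quaternion [w, x, y, z].
In Python, from rig import readout, capture, ctrl, nets gives the robot as it stands. The module is installed in compiled form; this text tells all that it offers.
- The arm moves only by the tool apply_moves, never from a script. Its argument "targets" is a list of rows, each a list of 4 numbers: the shift along the tool's x, y, z in cm, then the turn about the tool's z in degrees. A call has 1 to 8 rows; each row shifts and turns the commanded pose from where the row before left it, along the tool's axes as they then stand; what a row does not reach is not made up. A row lasts 1/10 s, in which the tool goes at most 50 mm and 8.59 degrees, less where a joint would pass 70% of its speed; a pose out of reach is approached as far as the arm can. A call with a gripper value outside its range is refused whole. "grip" is the finger opening in cm, from 0 to 8.54, set as the call begins (left out, the last holds). The fingers move at their own pace and stop on an object; "force" is the grip in N (left out, the last holds). Time passes only in rows, so rows that do not move let the fingers close. It gives the time, the measured TCP pose, the force and the opening at its end, in the units of the state.
- readout.sense(): the state, without advancing time (a new reading comes with each control period).
- capture(name): name is "scene" or "top" or "wrist"; returns a dict with "img" (384x512x3 uint8, red, green, blue), "fov_y" (degrees; the focal length in pixels is half the picture's height over the tangent of half this angle, whatever the lens; pixels are square), "cx", "cy" (the principal point, pixels), "eye" and "rotation" of the camera in the world. Camera axes: x right, y down, z forward; pixel columns grow to the right and rows downward; lengths in mm; the calibration is good to about 2 mm. A picture is of the moment at which its call begins. There is no depth.
- ctrl.finish_job(): hands the job in, once; it reports no verdict.
Trained networks look in the newest picture that a camera, given by its name, has taken for a name from the list of things; names that differ only in an ending like _2 or _b are one class to them, and where a whole thing is asked for, a point or a joint stands for the part that bears it (a point fixed in the world has none). Each returns a list of dicts, best first, with "score" (0 to 1); they miss things now and then, are a little off and sometimes report something else, mostly with a low value. They report only what shows in the picture. A call takes as long as a camera call.
- nets.boxes_of(camera, target): "location" ([column, row] as shares, 0 to 1, of the picture: columns of its width, rows of its height, amid what is visible of it).
The state is a dict: "time_s": time; "joints": joint angles; "dq": joint speeds; "tau": joint torques, N m; "eef_pos": TCP position; "ee_rot": TCP orientation; "force": force on the tool from outside, world axes, zero at the start; "wrist_torque": the same for the moment, N m; "grip_width": opening from 0.0 (shut) to 1.0 (fully open).
Only numpy, scipy, OpenCV 4.12 (cv2) and the standard library are available. Lean on these libraries where they do the work, as an engineer would, in place of code of your own. Each camera call takes 0.05 s, during which the arm holds its last target.

## Working session

There is one attempt and no reset: what is moved stays moved. The work goes in short steps, Python scripts to look and compute and a tool call to move; the robot and the scene stay as the last step left them, time stands still between calls to the robot, and variables do not carry over. Pictures are saved under pics/ and viewed, and the job is handed in when it is done.

Besides the shell and the picture viewer there is one more tool, called after "Emit:" as a command line: name --pt "numbers of a row" for each row, then --argument value for the rest. apply_moves: Moves the arm, as the interface text tells. Its arguments: {"type":"object","properties":{"targets":{"type":"array"},"grip":{"type":"number"},"force":{"type":"number"}},"required":["targets"]}

```bash
mkdir -p pics; ls; python3 - <<'E'
from rig import readout, capture, ctrl, nets
import cv2
print(readout.sense()); print(ctrl.grip_depth)
for n in ("scene","top","wrist"):
    c=capture(n); cv2.imwrite(f"pics/{n}0.png",c["img"][:,:,::-1]); print(n,c["fov_y"],c["cx"],c["cy"],c["eye"],c["rotation"])
E
```

```text
pics
{'time_s': 0.0, 'joints': array([-1.34240322e+00,  3.13455788e-01,  1.49843622e+00, -4.53472495e-06,
        1.33103969e+00, -2.23389411e-01]), 'dq': array([ 0.00096624,  0.00176189,  0.00122046, -0.00066838, -0.00078504,
       -0.00192855]), 'tau': array([ 1.00124136e-03, -4.12262034e+01, -2.59740651e+01, -3.99231521e-05,
        4.22999947e-03,  8.69323856e-06]), 'eef_pos': array([ 229.15263809, -472.15862577,  303.33238693]), 'ee_rot': array([-6.69516340e-04,  9.74594535e-01,  2.23975543e-01, -3.87718380e-06]), 'force': array([-0.35485023, -0.13533808, -0.23124494]), 'wrist_torque': array([-0.02323006, -0.03871618,  0.00770616]), 'grip_width': 1.001358612533122}
53.900000000000006
scene 47.94689170707197 259.7733804338356 195.84804604665513 [-302.03216239 -234.81083866  912.00279469] [-0.36060219  0.77867317 -0.46843474  0.21024522]
top 50.932773044662866 245.95180182985158 190.586351714206 [ 199.73219113  211.30788519 1587.36335225] [ 0.07467263 -0.69287835  0.7128968  -0.07824153]
wrist 62.301013746670264 257.04346394846254 191.95999461116244 [ 300.33326294 -437.11527498  373.22379096] [ 0.13272129  0.83717269 -0.52402683 -0.08320361]
```

View pics/scene0.png

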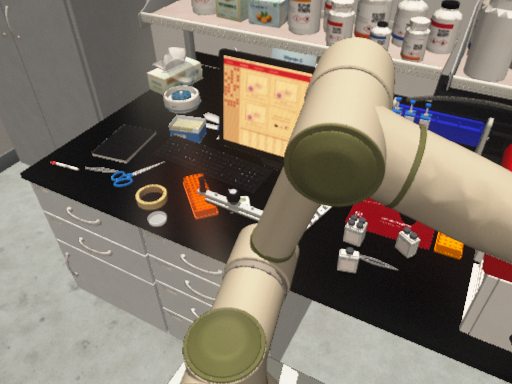

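View pics/top0.png

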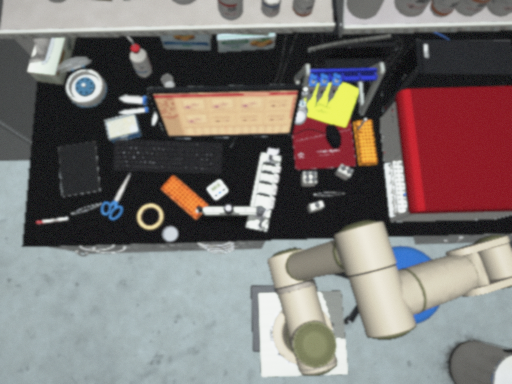

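View pics/wrist0.png

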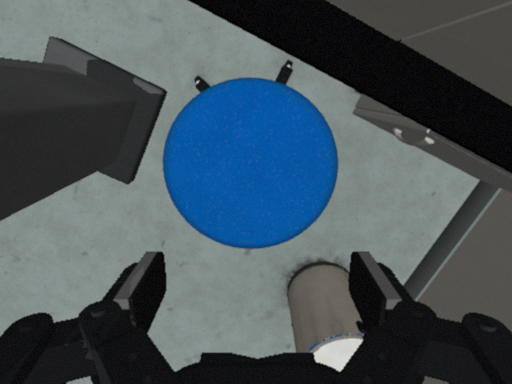

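The scene view shows three packs at about (355,230), (408,242) and (347,260). The top view shows the caddy near (265,190), with the brace arm pointing left at (230,210). I'll zoom in and measure.

```bash
cat > h.py <<'E'
from rig import readout, capture, ctrl, nets
import numpy as np, cv2
from scipy.spatial.transform import Rotation as R
def rot(c):
    q=np.array(c["rotation"]); return R.from_quat(q[[1,2,3,0]])
def K(c):
    f=192/np.tan(np.radians(c["fov_y"])/2); return f
def p2w(c,u,v,z):
    f=K(c); d=rot(c).apply([(u-c["cx"])/f,(v-c["cy"])/f,1.]); e=np.array(c["eye"])
    return e+d*(z-e[2])/d[2]
def w2p(c,P):
    f=K(c); p=rot(c).inv().apply(np.array(P,float)-np.array(c["eye"])); p=np.atleast_2d(p)
    return np.c_[f*p[:,0]/p[:,2]+c["cx"], f*p[:,1]/p[:,2]+c["cy"]]
def save(c,name,box=None,s=1):
    im=c["img"][:,:,::-1]
    if box: im=im[box[1]:box[3],box[0]:box[2]]
    cv2.imwrite("pics/"+name,cv2.resize(im,None,fx=s,fy=s,interpolation=cv2.INTER_CUBIC))
def tcp():
    s=readout.sense(); q=np.array(s["ee_rot"]); r=R.from_quat(q[[1,2,3,0]])
    return np.array(s["eef_pos"]),r,s
def delta(goal,yaw=None):
    """rows needed: tool-axis shift (cm) to goal TCP, and turn (deg) so that tool x is at world angle yaw (mod 180)"""
    p,r,s=tcp(); d=r.inv().apply(np.array(goal)-p)/10
    x=r.apply([1,0,0]); cur=np.degrees(np.arctan2(x[1],x[0])); t=None
    if yaw is not None:
        # tool z down: positive turn about tool z is clockwise from above
        t=-(((yaw-cur)+90)%180-90)
    return d.round(2),cur.round(2),None if t is None else round(t,2)
E
python3 - <<'E'
from h import *
c=capture("top"); save(c,"top1.png",(150,130,390,260),3.3)
print(p2w(c,309,178,76),p2w(c,344,171,76),p2w(c,316,206,76),p2w(c,265,190,30))
for t in ("pack_1","caddy","brace","brace_grip","clamp_screw","knob_grip","brace_hinge","forceps","rack_orange","petri_dish","masking_tape","bench_timer"):
    for cam in ("top",):
        print(t,[(round(o["score"],2),(np.array(o["location"])*[512,384]).round(1)) for o in nets.boxes_of(cam,t)][:5])
c=capture("scene");save(c,"sc1.png",(130,150,480,300),2.2)
for t in ("pack_1","caddy","brace_grip","knob_grip"):
        print(t,[(round(o["score"],2),(np.array(o["location"])*[512,384]).round(1)) for o in nets.boxes_of("scene",t)][:5])
E
```

```text
[575.21410365 -46.30429837  76.        ] [ 599.36284041 -183.91508945   76.        ] [464.67778844 -66.10780079  76.        ] [542.65851065 123.00971156  30.        ]
pack_1 [(0.73, array([342.5, 171.4])), (0.72, array([305.3, 181.8]))]
caddy [(0.73, array([261.7, 198.2])), (0.47, array([227.7, 216.2]))]
brace [(0.67, array([212.7, 188.8])), (0.66, array([226.9, 210. ]))]
brace_grip [(0.82, array([228.9, 208.3]))]
clamp_screw []
knob_grip []
brace_hinge [(0.65, array([260.1, 196.9]))]
forceps []
rack_orange [(0.64, array([181.8, 195.6]))]
petri_dish [(0.54, array([170.2, 233.1]))]
masking_tape [(0.7, array([148.8, 208.3])), (0.67, array([306.8, 182. ]))]
bench_timer [(0.59, array([262. , 200.5])), (0.48, array([213.4, 188.6]))]
pack_1 [(0.66, array([410.7, 242.2])), (0.61, array([352.6, 227.3])), (0.56, array([347.2, 261.5]))]
caddy [(0.68, array([234.2, 203.5])), (0.38, array([158.6, 214.6]))]
brace_grip [(0.98, array([229.5, 198.4]))]
knob_grip [(0.52, array([231.6, 195.2]))]
```

View pics/top1.png

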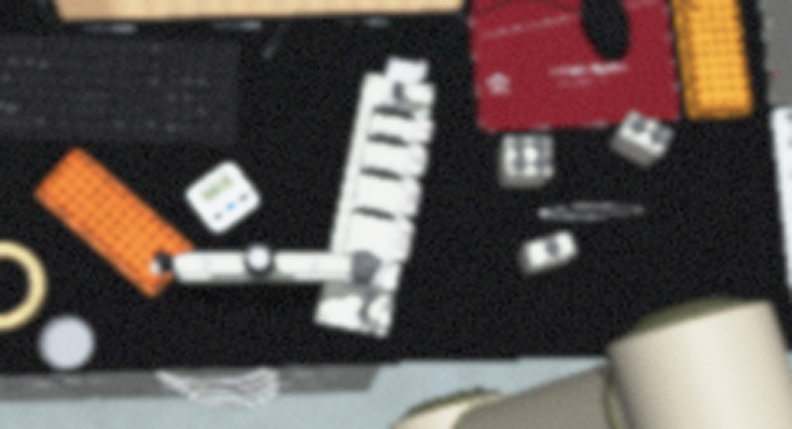

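View pics/sc1.png

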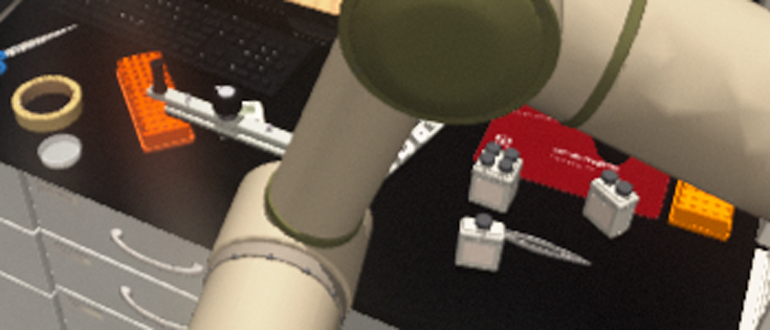

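Packs 4, 2 and 1 are on the bench. Pack 3 doesn't show, so I'll check for it with the wrist camera. Next I'll plan a viewing pose over the packs.

```bash
python3 - <<'E'
from h import *
c=capture("wrist"); p,r,s=tcp()
print(r.as_matrix().round(3)); rc=rot(c); print("cam off tool",r.inv().apply(np.array(c["eye"])-p), "axis in tool",r.inv().apply(rc.apply([0,0,1])), r.inv().apply(rc.apply([1,0,0])))
for u,v in((256,192),(0,0),(511,0),(0,280),(511,280)): print(u,v,r.inv().apply(p2w(c,u,v,0)-p))
print(delta([400,-110,400],0))
E
```

```text
[[ 0.9    0.437 -0.   ]
 [ 0.437 -0.9   -0.   ]
 [-0.     0.    -1.   ]]
cam off tool [ 79.35332791  -0.56086317 -69.80917126] axis in tool [-0.30965099  0.00095978  0.9508498 ] [ 4.01173002e-04  9.99999533e-01 -8.78750650e-04]
256 192 [-42.39742442  -1.47473011 303.89232216]
0 0 [ 166.20193007 -265.8321349   303.88424334]
511 0 [166.52444845 262.44179719 303.89498734]
0 280 [-168.20465349 -349.42795139  303.88687129]
511 280 [-168.33989131  345.54439128  303.90101283]
(array([ 31.18, -25.14,  -9.61]), np.float64(25.89), np.float64(25.89))
```

Emit:
apply_moves --pt "4.2 -2 -0.5 0" --pt "4.2 -2 -0.5 0" --pt "4.2 -2 -0.5 0" --pt "4.2 -2 -0.5 0" --pt "4.2 -2 -0.5 0" --pt "4.2 -2 -0.5 0" --pt "4.2 -2 -0.5 0" --pt "4.2 -2 -0.5 0"

```text
time_s: 1.9
eef_pos: [462.5, -180.0, 344.3]
ee_rot: [0.0, 0.975, 0.224, 0.0]
force: [0.1, -0.9, -0.1]
grip_width: 1.003
```

Emit:
apply_moves --pt "4.2 -2 -0.5 0" --pt "4.2 -2 -0.5 0" --pt "0 0 0 8.5" --pt "0 0 0 8.5" --pt "0 0 0 8.5" --pt "0 0 0 0"

```text
time_s: 2.5
eef_pos: [519.8, -108.9, 353.9]
ee_rot: [-0.0, 1.0, 0.003, -0.0]
force: [0.1, -0.4, -0.1]
grip_width: 1.004
```

```bash
python3 - <<'E'
from h import *
c=capture("wrist"); save(c,"w2.png",None,1.5); print(tcp()[0],delta([0,0,0],0)[1:])
for t in ("pack_1","forceps"):
    print(t,[(round(o["score"],2),(np.array(o["location"])*[512,384]).round(1)) for o in nets.boxes_of("wrist",t)][:5])
E
```

```text
[ 519.72591741 -109.01346392  353.87620323] (np.float64(0.57), np.float64(0.57))
pack_1 [(0.6, array([230.4, 192.2])), (0.59, array([333.6,  82.4])), (0.55, array([213.5, 100.2]))]
forceps [(0.66, array([268.3, 149.4]))]
```

View pics/w2.png

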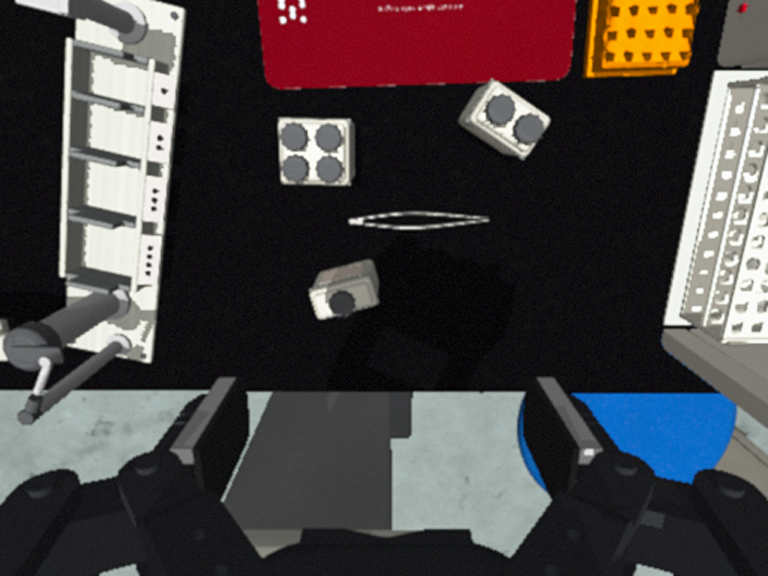

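Wrist view confirms three packs: pack 4 at about (315,150), pack 2 at (510,120) and pack 1 at (342,295), with empty slots. I'll zoom for the edges.

```bash
python3 - <<'E'
from h import *
import pickle
c=capture("wrist"); pickle.dump(c,open("w2.pkl","wb"))
save(c,"w2z.png",(170,40,380,220),3.8)
E
```

```text
(no output)
```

View pics/w2z.png

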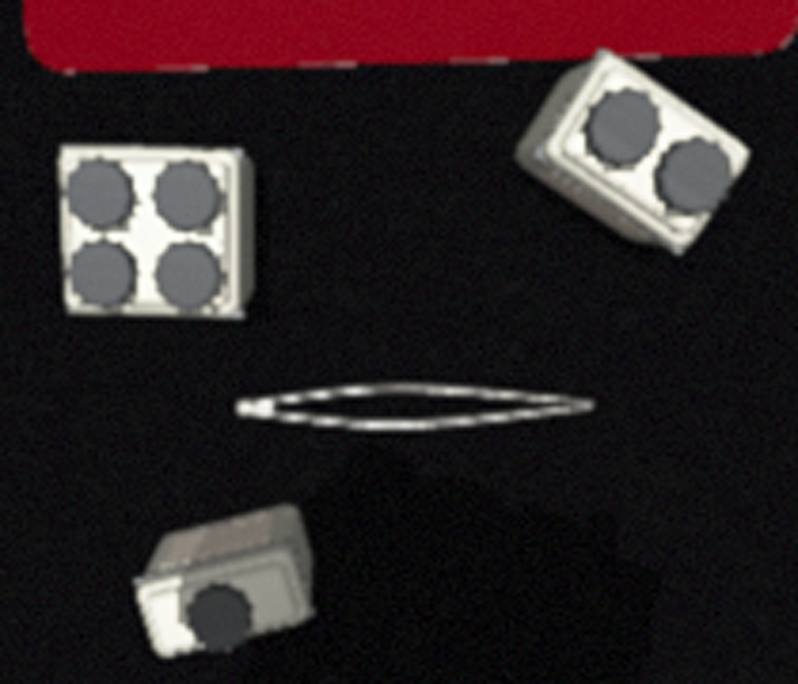

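Emit:
apply_moves --pt "0 -4 0 0" --pt "0 -4 0 0" --pt "0 -4 0 0" --pt "0 -4 0 0" --pt "0 -4 0 0" --pt "0 0 0 0"

```text
time_s: 3.3
eef_pos: [517.9, 94.6, 354.1]
ee_rot: [-0.0, 1.0, 0.007, 0.0]
force: [0.7, -0.7, -0.6]
grip_width: 1.0
```

```bash
python3 - <<'E'
from h import *
import pickle
c=capture("wrist"); pickle.dump(c,open("w3.pkl","wb")); print(tcp()[0])
save(c,"w3.png",None,1.5)
E
```

```text
[518.16093568  92.5918743  353.9508895 ]
```

View pics/w3.png

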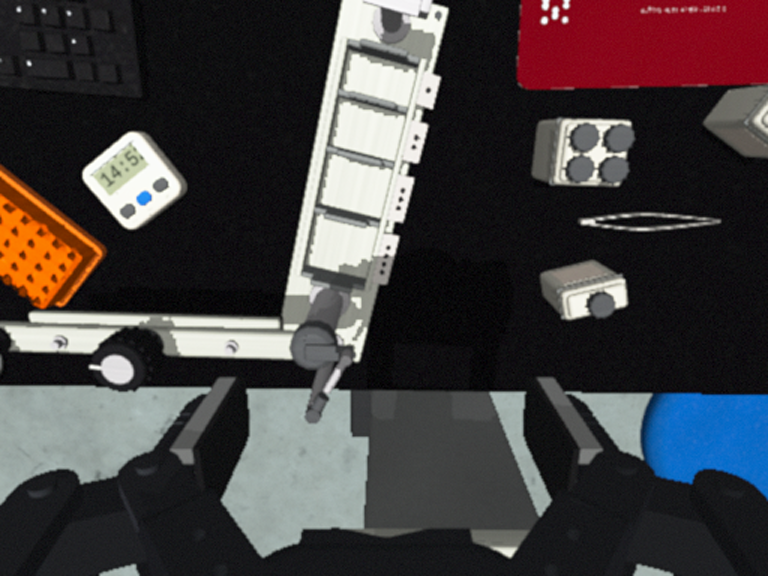

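Caddy in view: right edge runs from (447,10) to (362,358), hinge at (315,345), knob at (120,365). I'll zoom on it for line features.

```bash
python3 - <<'E'
from h import *
import pickle
c=pickle.load(open("w3.pkl","rb"))
save(c,"w3a.png",(180,0,310,130),4.6)
save(c,"w3b.png",(180,120,310,250),4.6)
E
```

```text
(no output)
```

View pics/w3a.png

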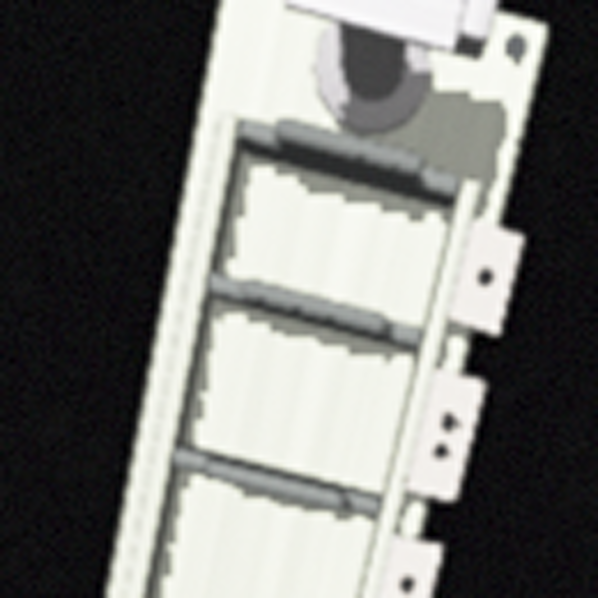

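View pics/w3b.png

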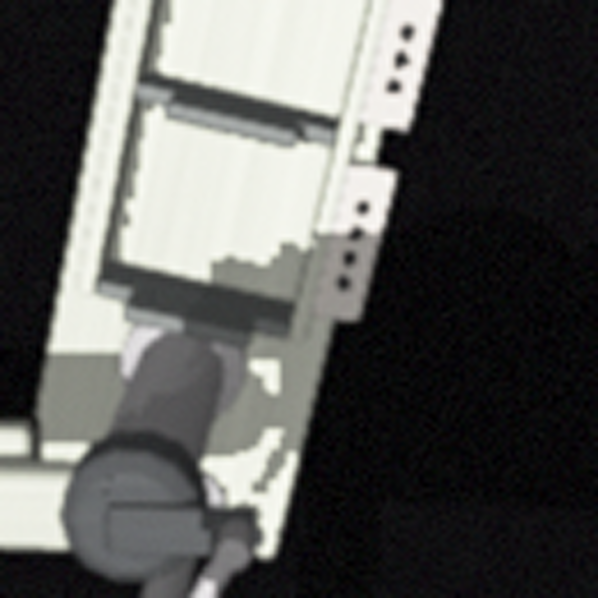

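```bash
cat > fit.py <<'E'
from h import *
import pickle
from scipy.optimize import least_squares
c=pickle.load(open("w3.pkl","rb"))
A=lambda u,v:(180+u/4.6,u*0+v/4.6); B=lambda u,v:(180+u/4.6,120+v/4.6)
print("corners",p2w(c,*A(547,22),6),p2w(c,*B(272,558),6),np.linalg.norm(p2w(c,*A(547,22),6)-p2w(c,*B(272,558),6)))
E
python3 - <<'E'
exec(open("fit.py").read())
P=p2w(c,*A(547,22),6);Q=p2w(c,*B(272,558),6)
th=np.arctan2(*(P-Q)[1::-1]); print("yaw",np.degrees(th))
def fr(x,y,z,o,th): return np.array([o[0]+x*np.cos(th)-y*np.sin(th),o[1]+x*np.sin(th)+y*np.cos(th),z])
ex=np.array([np.cos(th),np.sin(th)]);ey=np.array([-ex[1],ex[0]])
o=(P[:2]+Q[:2])/2+19*ex+41*ey; print("o",o)
im=cv2.resize(c["img"][:,:,::-1],None,fx=4,fy=4,interpolation=cv2.INTER_CUBIC)
def line(a,b,col):
    p=w2p(c,[fr(*a,o,th),fr(*b,o,th)])*4+2
    cv2.line(im,tuple(p[0].astype(int)),tuple(p[1].astype(int)),col,1)
for x0,x1 in((59.5,90.5),(16.5,54.5),(-33.5,11.5),(-90.5,-38.5)):
    for y in(-28,28):
        line((x0,y,6),(x1,y,6),(0,0,255)); line((x0,y,30),(x1,y,30),(0,200,0))
    for x in (x0,x1): line((x,-28,6),(x,28,6),(0,0,255)); line((x,-20,46),(x,20,46),(255,0,0))
for a,b in(((-176,-41,6),(138,-41,6)),((-176,41,6),(138,41,6))): line(a,b,(255,0,255))
cv2.imwrite("pics/ov1.png",im[0:1020,700:1260][:, :][::1, ::1][:600*2:1].copy()[0:1020:1] if 0 else cv2.resize(im[0:1020,700:1260],None,fx=.58,fy=.58,interpolation=cv2.INTER_AREA))
cv2.imwrite("pics/ov1a.png",im[0:560,700:1260])
E
```

```text
corners [690.35165911  48.75501161   6.        ] [385.28015976 119.24469244   6.        ] 313.1092697717219
yaw -13.010408356197205
o [565.55841418 119.66991553]
```

View pics/ov1.png

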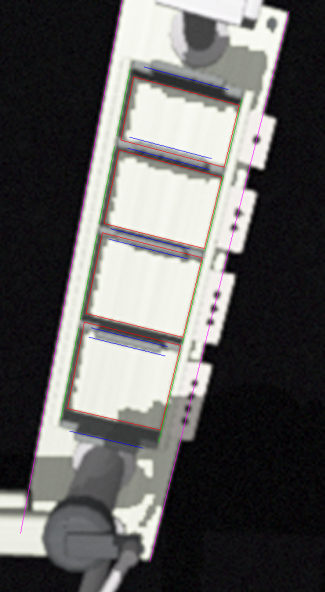

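View pics/ov1a.png

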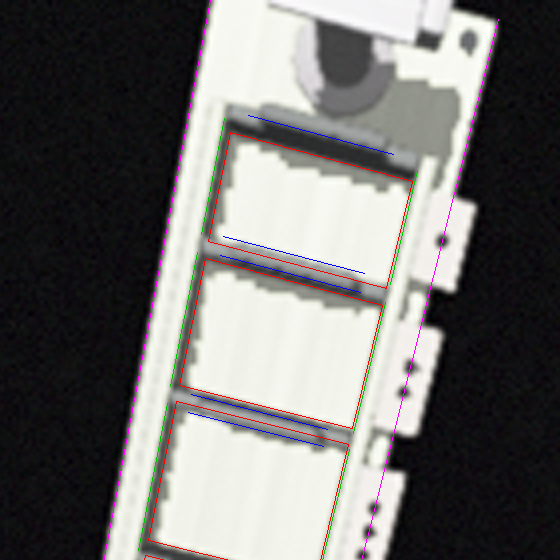

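The overlay matches the caddy: origin (565.6, 119.7), yaw -13.0°. Now the pack poses.

```bash
python3 - <<'E'
from h import *
import pickle
c=pickle.load(open("w2.pkl","rb"))
W=lambda u,v,z:p2w(c,170+u/3.8,40+v/3.8,z)[:2]
p4=[W(*q,76) for q in((100,194),(187,196),(102,275),(189,276))]; print("p4",np.mean(p4,0)); 
for i,j in((0,1),(2,3),(0,2),(1,3)): d=p4[j]-p4[i]; print(np.linalg.norm(d),np.degrees(np.arctan2(d[1],d[0])))
q=[W(60,148,62),W(243,150,62),W(68,315,62),W(243,317,62)]
for i,j in((0,1),(2,3),(0,2),(1,3)): d=q[j]-q[i]; print("edge",np.linalg.norm(d))
a,b=W(622,128,76),W(693,176,76);d=b-a; print("p2",(a+b)/2,np.linalg.norm(d),np.degrees(np.arctan2(d[1],d[0])))
# top corners z=62
for k in((600,52),(748,153),(678,252),(520,155)): print(W(*k,62))
print("p1",W(218,614,76)); e=[W(*k,62) for k in((137,580),(160,657),(313,612))]; print(e, [np.linalg.norm(e[1]-e[0]),np.linalg.norm(e[2]-e[1])],[np.degrees(np.arctan2(*(e[1]-e[0])[::-1])),np.degrees(np.arctan2(*(e[2]-e[1])[::-1]))])
c3=pickle.load(open("w3.pkl","rb"))
for nm,(u,v) in dict(p4=((584+620+581+614)/4,(137+137+168+169)/4),p1=(600,305)).items(): print(nm,p2w(c3,u/1.5,v/1.5,76))
print("brace knob",p2w(c3,120/1.5,368/1.5,154.5), "hinge",p2w(c3,315/1.5,345/1.5,116))
E
```

```text
p4 [584.8931643  -56.61311906]
23.865775674914303 -90.64999353029104
24.35273273293842 -90.03724443104547
21.63127822086652 178.70527430582058
21.37084568269902 179.99925561189232
edge 51.66240486816147
edge 51.47915846908244
edge 46.3210420794472
edge 46.37681342261146
p2 [ 608.23519006 -196.90194002] 23.771457259874918 -120.5792559339243
[ 634.5043965  -182.09284494]
[ 608.65650428 -226.05700654]
[ 581.40120784 -208.94838708]
[ 607.43757743 -161.59014731]
p1 [473.6399505  -74.95109414]
[array([479.72484292, -48.3034495 ]), array([453.701952  , -54.68884054]), array([ 469.58562928, -103.85324016])] [np.float64(26.794851567863674), np.float64(51.666521005681)] [np.float64(-166.21338158403088), np.float64(-72.09576953512858)]
p4 [585.94283384 -54.63628863  76.        ]
p1 [472.33009266 -72.21818783  76.        ]
brace knob [454.2277965  261.09761671 154.5       ] hinge [453.85563832 143.98512736 116.        ]
```

```bash
python3 - <<'E'
from h import *
print(delta([593,-55.6,200],0),tcp()[0])
E
```

```text
(array([ 7.31, 14.91, 15.4 ]), np.float64(0.68), np.float64(0.68)) [518.16093568  92.5918743  353.9508895 ]
```

Emit:
apply_moves --pt "1.5 3 3 0.7" --pt "1.5 3 3 0" --pt "1.5 3 3 0" --pt "1.5 3 3 0" --pt "1.5 3 3 0" --pt "0 0 0 0" --force 60

```text
time_s: 3.95
eef_pos: [592.3, -63.7, 199.2]
ee_rot: [-0.001, 1.0, -0.005, -0.003]
force: [0.3, -0.4, -0.0]
grip_width: 1.0
```

```bash
python3 - <<'E'
from h import *
print(delta([593,-55.6,106],0),tcp()[0])
c=capture("wrist"); save(c,"w4.png",None,1.2)
E
```

```text
(array([ 0.12, -0.8 ,  9.32]), np.float64(-0.53), np.float64(-0.53)) [592.33275928 -63.68932539 199.22818517]
```

View pics/w4.png

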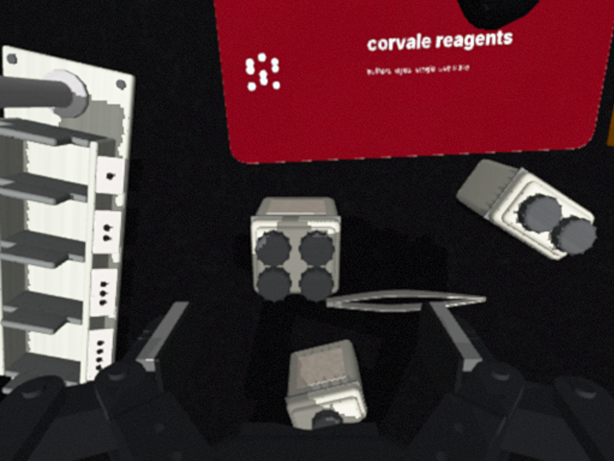

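```bash
python3 - <<'E'
from h import *
c=capture("wrist")
print(p2w(c,(273+317+274+317)/4/1.2,(247+247+283+283)/4/1.2,76), p2w(c,(542+575)/2.4,(212+235)/2.4,76),p2w(c,329/1.2,420/1.2,76))
print(w2p(c,[[592.3,-63.7+42,199.2-60],[592.3,-63.7-42,199.2-60],[592.3,-63.7+42,199.2-73]])*1.2)
E
```

```text
[587.34684845 -54.15265428  76.        ] [ 610.40326096 -195.66512404   76.        ] [478.72199374 -73.90842958  76.        ]
[[207.46649938 318.00166326]
 [420.6186728  316.56801572]
 [215.13062101 301.81452654]]
```

Emit:
apply_moves --pt "0.2 -0.9 2 -0.5" --pt "0 0 3 0" --pt "0 0 3 0" --pt "0 0 1.3 0" --pt "0 0 0 0"

```text
time_s: 4.55
eef_pos: [594.6, -49.9, 110.6]
ee_rot: [-0.0, 1.0, 0.002, -0.001]
force: [-0.1, 0.5, 0.4]
grip_width: 1.003
```

Emit:
apply_moves --pt "0 0 0 0" --pt "0 0 0 0" --pt "0 0 0 0" --pt "0 0 0 0" --pt "0 0 0 0" --pt "0 0 0 0" --grip 4 --force 60

```text
time_s: 5.15
eef_pos: [595.9, -50.7, 113.0]
ee_rot: [0.001, 1.0, 0.002, 0.002]
force: [-0.5, -0.9, 6.7]
grip_width: 0.597
```

```bash
python3 - <<'E'
from h import *
print(tcp()[0],ctrl.grip_depth,delta([0,0,0],0)[1:],tcp()[2]["force"])
c=capture("wrist"); save(c,"w5.png",None,1.2)
E
```

```text
[595.93729848 -50.67105162 113.02168693] 53.900000000000006 (np.float64(0.2), np.float64(0.2)) [-0.49000872 -0.88568733  6.73428018]
```

View pics/w5.png

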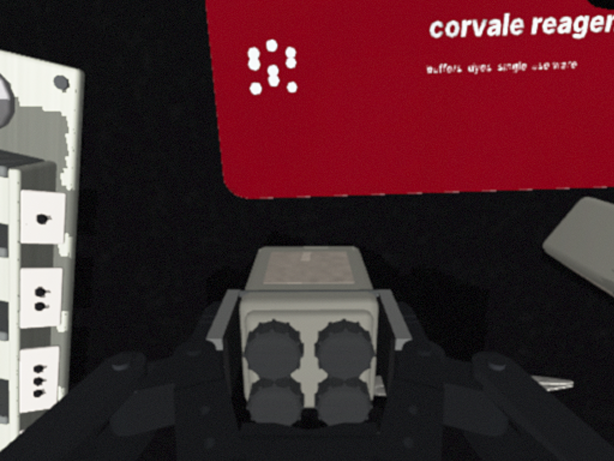

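```bash
cat >> h.py <<'E'
O=np.array([565.6,119.7]); TH=np.radians(-13.0)
def cad(x,y,z): return np.array([O[0]+x*np.cos(TH)-y*np.sin(TH),O[1]+x*np.sin(TH)+y*np.cos(TH),z])
E
python3 - <<'E'
from h import *
c=capture("wrist")
P=[p2w(c,u/1.2,v/1.2,76) for u,v in((274,347),(344,347),(275,400),(345,400))]
print(np.mean(P,0)-tcp()[0], [np.linalg.norm(P[0]-P[1]),np.linalg.norm(P[0]-P[2])])
# goal for tool: slot4 centre +9.4
print(cad(-64.5+9.4,0,180), delta(cad(-64.5+9.4,0,180),-13))
E
```

```text
[ -6.25765168  -0.06577267 -36.99065199] [np.float64(22.9089220565144), np.float64(21.247960322057956)]
[511.91220943 132.09480309 180.        ] (array([ -8.32, -18.29,  -6.76]), np.float64(0.2), np.float64(13.2))
```

```bash
python3 - <<'E'
from h import *
import pickle
from scipy.optimize import least_squares
c2=pickle.load(open("w2.pkl","rb"));c3=pickle.load(open("w3.pkl","rb"));c5=capture("wrist");pickle.dump(c5,open("w5.pkl","wb"))
p,r,s=tcp()
r4=R.from_quat([1,-.005,-.003,-.001])
rel=r.inv()*rot(c5); off=r.inv().apply(np.array(c5["eye"])-p)
q=(r4*rel).as_quat(); c4=dict(c5); c4["eye"]=np.array([592.33,-63.69,199.23])+r4.apply(off); c4["rotation"]=q[[3,0,1,2]]
obs=[]
A=lambda u,v:(170+u/3.8,40+v/3.8)
obs+=[(c2,"4",A(144.5,235)),(c2,"2",A(657.5,152)),(c2,"1",A(218,614)),
(c3,"4",(599.75/1.5,152.75/1.5)),(c3,"1",(600/1.5,305/1.5)),
(c4,"4",(295.25/1.2,265/1.2)),(c4,"2",(558.5/1.2,223.5/1.2)),(c4,"1",(329/1.2,420/1.2)),(c5,"4",(309.5/1.2,373.5/1.2))]
def fun(v,full=False):
    pk={"4":v[0:2],"2":v[2:4],"1":v[4:6]}; dt=v[6:9]; dr=R.from_rotvec(v[9:12])
    res=[]
    for c,n,uv in obs:
        cc=dict(c); Rr=rot(c); cc["eye"]=np.array(c["eye"])+Rr.apply(dt); qq=(Rr*dr).as_quat(); cc["rotation"]=qq[[3,0,1,2]]
        res.append((w2p(cc,[[*pk[n],76]])[0]-np.array(uv)))
    res=np.array(res)
    if full: return res
    return np.r_[res.ravel()/0.7, dt/1.5, v[9:12]/0.006]
v0=np.r_[586,-55.5,609,-196,474,-74,np.zeros(6)]
s=least_squares(fun,v0); print(s.x.round(4)); print(fun(s.x,True).round(2)); print(fun(v0,True).round(2)); print(s.cost)
# caddy origin under correction in c3
dt=s.x[6:9];dr=R.from_rotvec(s.x[9:]);Rr=rot(c3);cc=dict(c3);cc["eye"]=np.array(c3["eye"])+Rr.apply(dt);cc["rotation"]=(Rr*dr).as_quat()[[3,0,1,2]]
for x,y in((-176,-41),(138,-41),(-64.5,0),(35.5,0),(75,0)):
    P=cad(x,y,6); uv=w2p(c3,[P])[0]; print(x,y,P,p2w(cc,*uv,6))
E
```

```text
[ 5.845967e+02 -5.030770e+01  6.081072e+02 -1.949870e+02  4.719539e+02
 -7.063430e+01  2.919000e-01  2.587200e+00 -5.570500e+00  6.000000e-04
 -1.480000e-02 -1.400000e-03]
[[-0.38 -0.18]
 [ 1.68 -0.54]
 [ 1.29 -0.87]
 [-1.13  0.15]
 [ 1.87 -1.6 ]
 [-3.57  0.32]
 [-1.03  0.27]
 [-2.11  2.19]
 [ 2.83 -0.19]]
[[-1.09 -0.93]
 [-0.75 -0.76]
 [-0.82 -0.3 ]
 [ 0.83 -0.04]
 [ 1.75 -1.33]
 [-0.51  2.83]
 [ 0.19  2.37]
 [-1.61  6.68]
 [11.77  8.19]]
56.769172751513366
-176 -41 [384.88787537 119.34221291   6.        ] [381.18368866 126.24131328   6.        ]
138 -41 [690.84007571  48.70758184   6.        ] [691.38132259  53.6254521    6.        ]
-64.5 0 [502.75313082 134.20934301   6.        ] [500.83948969 140.97821331   6.        ]
35.5 0 [600.1901373  111.71423757   6.        ] [599.75402698 117.7935715    6.        ]
75 0 [638.67775486 102.82867092   6.        ] [638.7880529  108.64436114   6.        ]
```

```bash
python3 - <<'E'
from h import *
import pickle
from scipy.optimize import least_squares
c2=pickle.load(open("w2.pkl","rb"));c3=pickle.load(open("w3.pkl","rb"));c5=pickle.load(open("w5.pkl","rb"))
p,r,s=tcp()
r4=R.from_quat([1,-.005,-.003,-.001])
rel=r.inv()*rot(c5); off=r.inv().apply(np.array(c5["eye"])-p)
q=(r4*rel).as_quat(); c4=dict(c5); c4["eye"]=np.array([592.33,-63.69,199.23])+r4.apply(off); c4["rotation"]=q[[3,0,1,2]]
A=lambda u,v:(170+u/3.8,40+v/3.8)
obs=[(c2,"4",A(144.5,235)),(c2,"2",A(657.5,152)),(c2,"1",A(218,614)),
(c3,"4",(599.75/1.5,152.75/1.5)),(c3,"1",(600/1.5,305/1.5)),
(c4,"4",(295.25/1.2,265/1.2)),(c4,"2",(558.5/1.2,223.5/1.2)),(c4,"1",(329/1.2,420/1.2)),(c5,"4",(309.5/1.2,373.5/1.2))]
def fun(v,full=False):
    pk={"4":v[0:2],"2":v[2:4],"1":v[4:6]}; dt=v[6:9]; dr=R.from_rotvec(v[9:12])
    res=[]
    for i,(c,n,uv) in enumerate(obs):
        cc=dict(c); Rr=rot(c); cc["eye"]=np.array(c["eye"])+Rr.apply(dt); qq=(Rr*dr).as_quat(); cc["rotation"]=qq[[3,0,1,2]]
        P=[pk[n][0],v[12] if i==8 else pk[n][1],76]
        res.append((w2p(cc,[P])[0]-np.array(uv)))
    res=np.array(res)
    if full: return res
    return np.r_[res.ravel()/0.7, dt/1.5, v[9:12]/0.006,(v[12]+50.7)/1]
v0=np.r_[586,-55.5,609,-196,474,-74,np.zeros(6),-50.7]
s=least_squares(fun,v0); print(s.x.round(4)); print(fun(s.x,True).round(2)); print(s.cost)
dt=s.x[6:9];dr=R.from_rotvec(s.x[9:12]);Rr=rot(c3);cc=dict(c3);cc["eye"]=np.array(c3["eye"])+Rr.apply(dt);cc["rotation"]=(Rr*dr).as_quat()[[3,0,1,2]]
for x,y in((-176,-41),(138,-41),(-64.5,0),(35.5,0),(75,0)):
    P=cad(x,y,6); uv=w2p(c3,[P])[0]; print(x,y,P,p2w(cc,*uv,6))
E
```

```text
[ 5.863289e+02 -5.625010e+01  6.096121e+02 -1.989954e+02  4.740797e+02
 -7.540110e+01 -1.079000e-01  1.681500e+00 -4.816700e+00  2.800000e-03
  1.400000e-03 -1.300000e-03 -5.086030e+01]
[[ 0.1  -0.65]
 [ 0.6  -0.17]
 [ 0.37 -1.05]
 [-0.91  0.54]
 [ 0.62 -1.88]
 [ 0.51  0.05]
 [-0.37  0.08]
 [-0.62  2.39]
 [-0.03 -0.05]]
19.86261260084211
-176 -41 [384.88787537 119.34221291   6.        ] [383.64145935 118.94708964   6.        ]
138 -41 [690.84007571  48.70758184   6.        ] [693.20279688  47.95705488   6.        ]
-64.5 0 [502.75313082 134.20934301   6.        ] [502.67493194 134.19800485   6.        ]
35.5 0 [600.1901373  111.71423757   6.        ] [601.27107984 111.61731662   6.        ]
75 0 [638.67775486 102.82867092   6.        ] [640.25466515 102.68921745   6.        ]
```

Emit:
apply_moves --pt "0 0 -2 0" --pt "0 0 -3 6.6" --pt "0 0 -2 6.6" --pt "0 0 0 0" --pt "0 0 0 0"

```text
time_s: 5.8
eef_pos: [594.7, -50.2, 180.3]
ee_rot: [-0.0, 0.994, -0.112, -0.0]
force: [0.0, -0.1, -3.8]
grip_width: 0.595
```

```bash
python3 - <<'E'
from h import *
print(tcp()[0],tcp()[2]["force"],delta(cad(-64.5+9.5,0,180),-13))
c=capture("wrist"); save(c,"w6.png",None,1.2)
E
```

```text
[594.65716776 -50.15936163 180.29757479] [ 0.02684773 -0.11534531 -3.80809317] (array([-12.11, -15.93,   0.04]), np.float64(-12.84), np.float64(0.16))
```

View pics/w6.png

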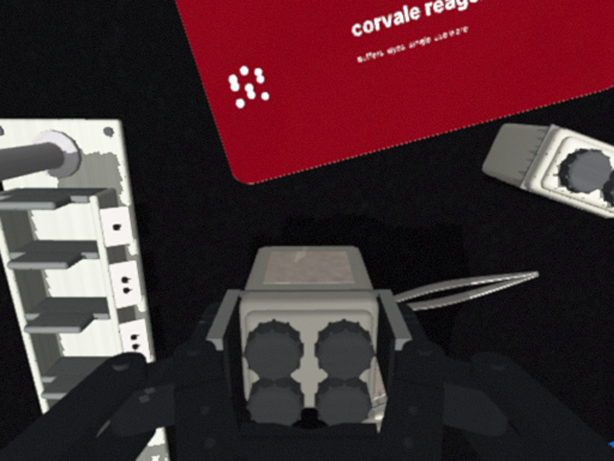

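Emit:
apply_moves --pt "-2.4 -3.2 0 0" --pt "-2.4 -3.2 0 0" --pt "-2.4 -3.2 0 0" --pt "-2.4 -3.2 0 0" --pt "-2.5 -3.1 0 0" --pt "0 0 0 0" --pt "0 0 0 0"

```text
time_s: 6.55
eef_pos: [512.4, 132.3, 179.9]
ee_rot: [0.0, 0.994, -0.112, -0.001]
force: [0.5, 0.3, -3.3]
grip_width: 0.594
```

```bash
python3 - <<'E'
from h import *
print(tcp()[0],delta(cad(-64.5+9.5,0,180),-13))
c=capture("wrist"); save(c,"w7.png",None,1.2)
c=capture("scene"); save(c,"s7.png",(150,120,350,280),3)
E
```

```text
[512.37392969 132.33681696 179.89800899] (array([-0.03,  0.03, -0.01]), np.float64(-12.84), np.float64(0.16))
```

View pics/w7.png

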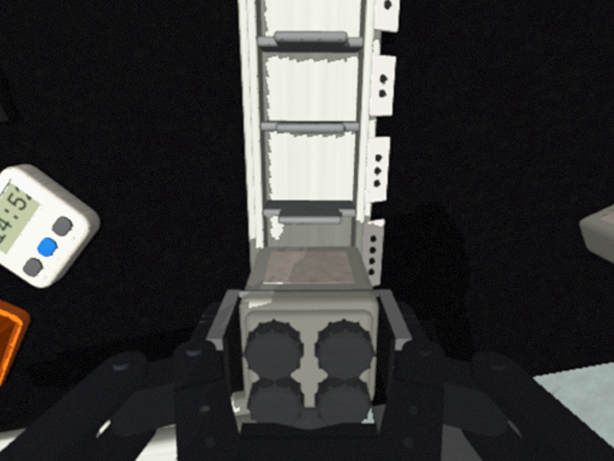

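View pics/s7.png

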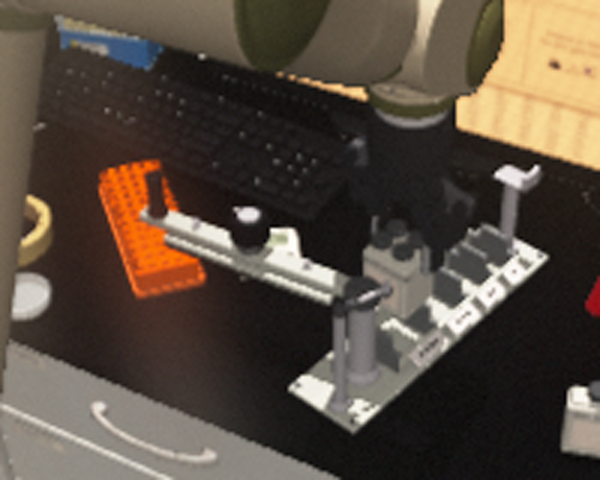

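```bash
cat >> h.py <<'E'
def fix(c):
    Rr=rot(c); cc=dict(c); cc["eye"]=np.array(c["eye"])+Rr.apply([-0.1079,1.6815,-4.8167]); cc["rotation"]=(Rr*R.from_rotvec([.0028,.0014,-.0013])).as_quat()[[3,0,1,2]]; return cc
def w2cad(P):
    d=np.array(P)[:2]-O; return np.array([d[0]*np.cos(TH)+d[1]*np.sin(TH),-d[0]*np.sin(TH)+d[1]*np.cos(TH)])
E
python3 - <<'E'
from h import *
c0=capture("wrist"); c=fix(c0); save(c,"w7z.png",(200,15,320,210),3)
for x in (-36,14,57):
    P=[cad(x+d,y,46) for d in(-2.5,2.5) for y in(-18,18)]
    print(x,(w2p(c,P)).round(1).tolist(),(w2p(c0,P)).round(1).tolist())
E
```

```text
-36 [[282.3, 186.8], [229.9, 186.7], [282.5, 179.8], [229.8, 179.7]] [[283.1, 188.2], [229.6, 188.2], [283.3, 181.1], [229.4, 181.1]]
14 [[284.3, 112.0], [228.1, 111.9], [284.6, 103.9], [227.8, 103.8]] [[285.2, 111.7], [227.5, 111.7], [285.4, 103.4], [227.3, 103.4]]
57 [[286.4, 38.0], [226.2, 37.9], [286.6, 28.8], [225.9, 28.6]] [[287.3, 35.7], [225.4, 35.7], [287.5, 26.2], [225.1, 26.1]]
```

View pics/w7z.png

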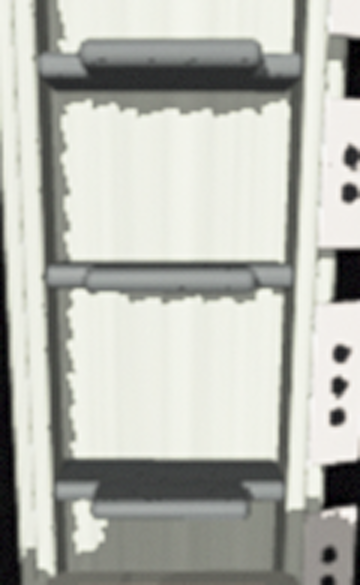

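Emit:
apply_moves --pt "0 0 1.5 0" --pt "0 0 1.5 0" --pt "0 0 1 0" --pt "0 0 0.5 0" --pt "0 0 0 0"

```text
time_s: 7.2
eef_pos: [512.9, 131.5, 135.4]
ee_rot: [0.0, 0.994, -0.114, -0.001]
force: [0.2, 0.3, -3.3]
grip_width: 0.594
```

Emit:
apply_moves --pt "0 0 0.5 0" --pt "0 0 0.5 0" --pt "0 0 0.5 0" --pt "0 0 0.2 0" --pt "0 0 0 0"

```text
time_s: 7.7
eef_pos: [512.9, 131.9, 119.0]
ee_rot: [0.0, 0.994, -0.113, 0.0]
force: [-1.5, -1.0, 1.0]
grip_width: 0.589
```

```bash
python3 - <<'E'
from h import *
print(w2cad(tcp()[0]))
c=capture("wrist"); save(c,"w8.png",None,1.2)
c=capture("scene"); save(c,"s8.png",(150,120,350,280),3)
E
```

```text
[-5.40481185e+01  4.20483458e-02]
```

View pics/w8.png

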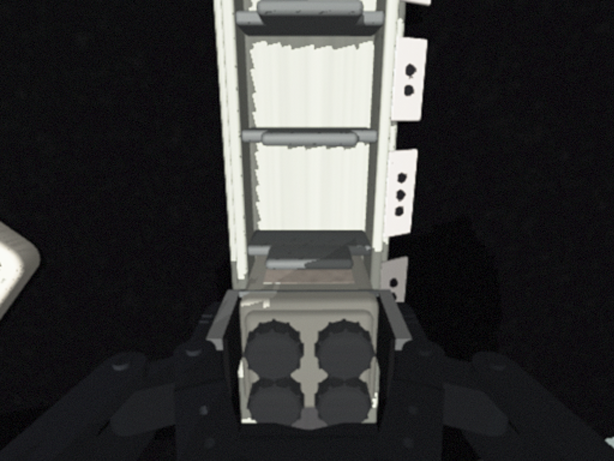

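View pics/s8.png

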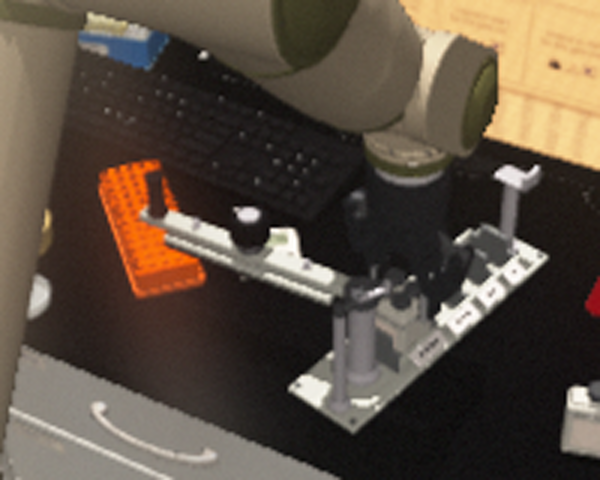

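Force went from -3.3 to +1.0 N at the expected height, so the pack is on the slot floor. Releasing.

Emit:
apply_moves --pt "0 0 0 0" --pt "0 0 0 0" --pt "0 0 0 0" --pt "0 0 0 0" --pt "0 0 -1 0" --pt "0 0 -4 0" --pt "0 0 -5 0" --pt "0 0 -5 0" --grip 7.5

```text
time_s: 8.6
eef_pos: [512.5, 131.9, 271.4]
ee_rot: [-0.0, 0.994, -0.113, 0.0]
force: [0.4, -0.5, 0.2]
grip_width: 0.879
```

```bash
python3 - <<'E'
from h import *
print(tcp()[0], delta([560,-130,300],-30.6))
c=capture("wrist"); save(c,"w9.png",None,1.2)
E
```

```text
[512.46081841 131.89232723 271.42694915] (array([10.53, 24.45, -2.86]), np.float64(-13.01), np.float64(17.59))
```

View pics/w9.png

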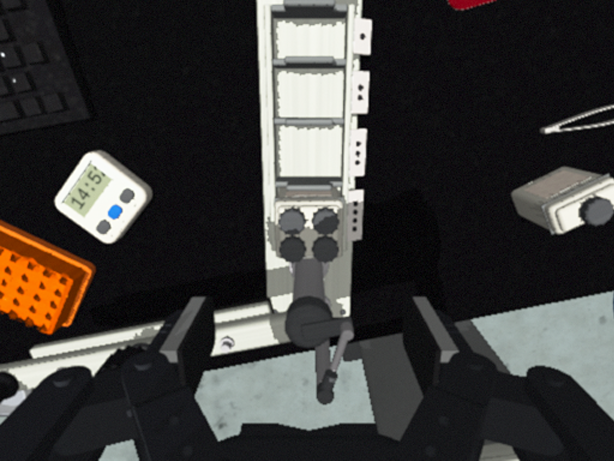

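Emit:
apply_moves --pt "2 4 0 4.4" --pt "2 4 0 4.4" --pt "2 4 0 4.4" --pt "2 4 0 4.4" --pt "1 4 0 0" --pt "1 4 0 0" --pt "0 3.5 0 0" --pt "0 0 0 0" --grip 8.5

```text
time_s: 9.45
eef_pos: [491.7, -157.2, 269.4]
ee_rot: [0.0, 0.964, -0.266, 0.0]
force: [0.4, 0.4, 0.3]
grip_width: 0.994
```

```bash
python3 - <<'E'
from h import *
print(tcp()[0], delta([609,-197.5,280],-30.6))
c=capture("wrist"); save(c,"w10.png",None,1.5)
E
```

```text
[ 491.72528758 -157.15660536  269.35922557] (array([12.14, -2.55, -1.06]), np.float64(-30.85), np.float64(-0.25))
```

View pics/w10.png

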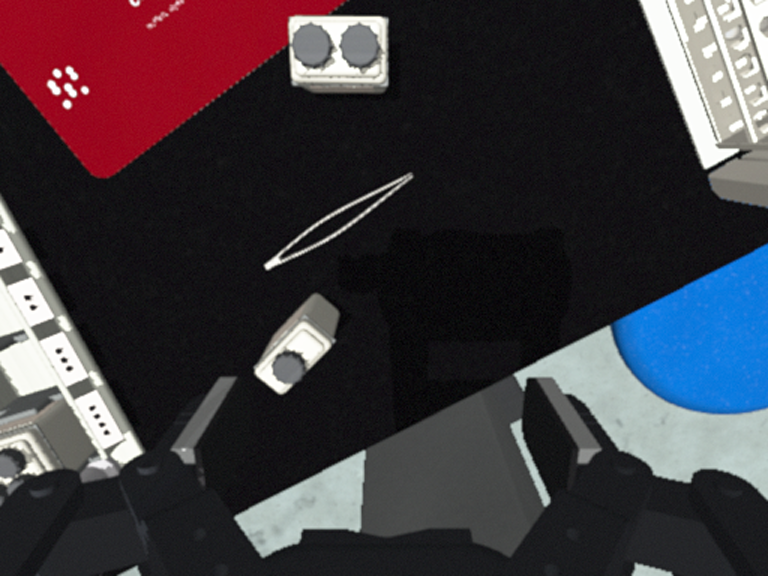

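```bash
python3 - <<'E'
from h import *
for f in(lambda c:c,fix):
    c=f(capture("wrist"))
    a=p2w(c,312/1.5,45/1.5,76);b=p2w(c,359/1.5,45/1.5,76);d=b-a
    print((a+b)/2,np.degrees(np.arctan2(d[1],d[0])),p2w(c,290/1.5,367/1.5,76))
E
```

```text
[ 609.12063617 -195.83884672   76.        ] -120.75815228042848 [473.17670231 -75.70198301  76.        ]
[ 611.13258983 -194.91776152   76.        ] -120.56200192510084 [472.29257589 -73.1237827   76.        ]
```

Emit:
apply_moves --pt "3 -0.7 2 0" --pt "3 -0.7 2 0" --pt "3 -0.7 2 0" --pt "3.2 -0.7 2.5 0" --pt "0 0 0 0" --pt "0 0 0 0"

```text
time_s: 10.2
eef_pos: [612.7, -190.9, 183.2]
ee_rot: [-0.0, 0.965, -0.263, -0.001]
force: [0.0, 0.2, 0.3]
grip_width: 0.996
```

```bash
python3 - <<'E'
from h import *
print(tcp()[0], delta([610.3,-196,108],-30.7))
c=capture("wrist"); save(c,"w11.png",None,1.5)
E
```

```text
[ 612.69498925 -190.92559856  183.22621252] (array([0.06, 0.56, 7.52]), np.float64(-30.51), np.float64(0.19))
```

View pics/w11.png

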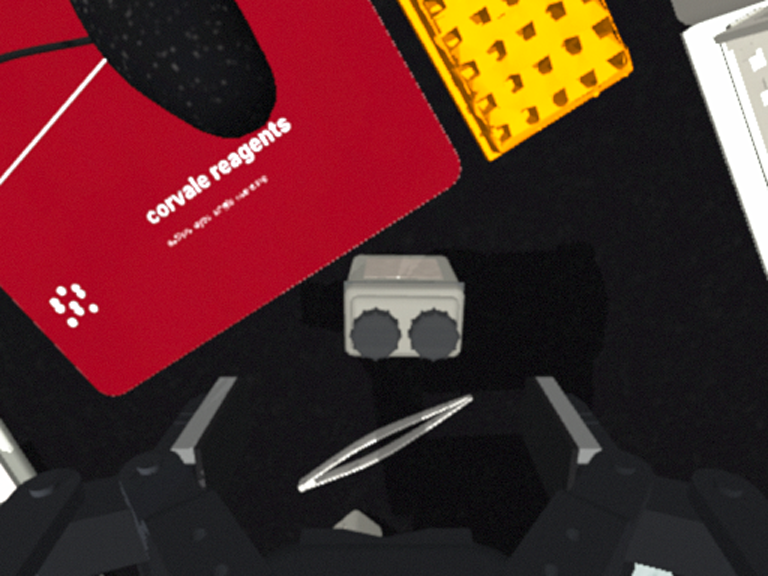

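```bash
python3 - <<'E'
from h import *
for f in(lambda c:c,fix):
    c=f(capture("wrist"))
    a=p2w(c,376/1.5,334/1.5,76);b=p2w(c,434/1.5,334/1.5,76);d=b-a
    m=(a+b)/2;print(m,np.degrees(np.arctan2(d[1],d[0])),delta([m[0],m[1],108],-30.6))
E
```

```text
[ 609.75432878 -198.51165795   76.        ] -120.52826911629823 (array([0.12, 0.75, 7.74]), np.float64(-30.55), np.float64(0.05))
[ 607.77628024 -198.14983734   76.        ] -120.47386785956921 (array([-0.08,  0.8 ,  7.77]), np.float64(-30.57), np.float64(0.03))
```

Emit:
apply_moves --pt "0 0.8 1.5 0" --pt "0 0 2.5 0" --pt "0 0 2.5 0" --pt "0 0 1 0" --pt "0 0 0 0"

```text
time_s: 10.85
eef_pos: [607.9, -198.8, 108.9]
ee_rot: [-0.0, 0.965, -0.264, -0.0]
force: [0.4, -0.4, -0.7]
grip_width: 0.997
```

Emit:
apply_moves --pt "0 0 0 0" --pt "0 0 0 0" --pt "0 0 0 0" --pt "0 0 0 0" --pt "0 0 0 0" --pt "0 0 0 0" --grip 4

```text
time_s: 11.45
eef_pos: [608.9, -199.3, 110.7]
ee_rot: [0.0, 0.965, -0.264, 0.001]
force: [0.3, 1.0, 6.4]
grip_width: 0.597
```

```bash
python3 - <<'E'
from h import *
print(tcp()[0],tcp()[2]["force"])
c=capture("wrist"); save(c,"w12.png",None,1.2)
E
```

```text
[ 608.94745143 -199.3418751   110.68292829] [0.27636827 0.98399422 6.40989373]
```

View pics/w12.png

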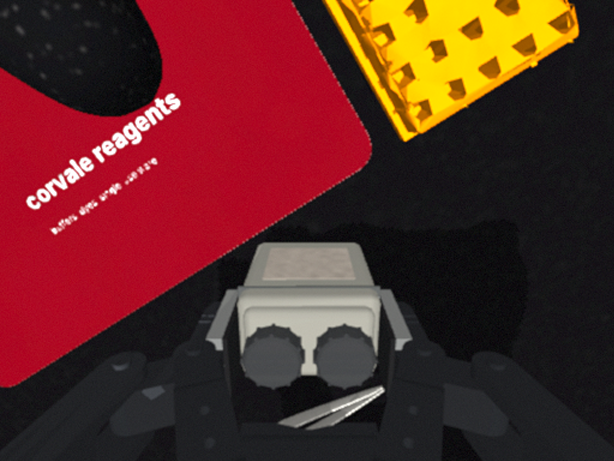

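```bash
python3 - <<'E'
from h import *
import pickle
p,r,s=tcp()
for f in(lambda c:c,fix):
    c=f(capture("wrist")); P=(p2w(c,273.5/1.2,357/1.2,76)+p2w(c,345/1.2,357/1.2,76))/2
    print("now",r.inv().apply(P-p))
    c=f(pickle.load(open("w5.pkl","rb"))); P=p2w(c,309.5/1.2,373.5/1.2,76); print("p4",P-[595.94,-50.67,113.02])
    # front top edge z=62
c=capture("wrist"); print(r.inv().apply(p2w(c,309/1.2,291/1.2,62)-p)); c=pickle.load(open("w5.pkl","rb")); print(p2w(c,310/1.2,293/1.2,62)-[595.94,-50.67,113.02])
E
```

```text
now [ 1.92726772  0.04759535 34.70942039]
p4 [-5.97524835e+00 -2.62453163e-02 -3.70200000e+01]
now [-1.4602048   0.19046952 34.69899911]
p4 [ -9.6324232   -0.20054424 -37.02      ]
[ 1.84017249e+01 -1.79960654e-02  4.87600022e+01]
[ 16.8032643   -0.16548758 -51.02      ]
```

Emit:
apply_moves --pt "0 0 -2 0" --pt "0 0 -3 -8.5" --pt "0 0 -2 -8.5" --pt "0 0 0 -0.5" --pt "0 0 0 0"

```text
time_s: 12.15
eef_pos: [608.0, -198.9, 178.2]
ee_rot: [-0.0, 0.993, -0.116, -0.0]
force: [-0.3, 0.4, -3.3]
grip_width: 0.597
```

```bash
python3 - <<'E'
from h import *
print(tcp()[0],tcp()[2]["force"],delta(cad(36.8,0,181),-13))
c=capture("wrist"); save(c,"w13.png",None,1.2)
E
```

```text
[ 608.00222939 -198.93590211  178.15614634] [-0.31749771  0.37935782 -3.34229509] (array([ -7.79, -30.05,  -0.27]), np.float64(-13.32), np.float64(-0.32))
```

View pics/w13.png

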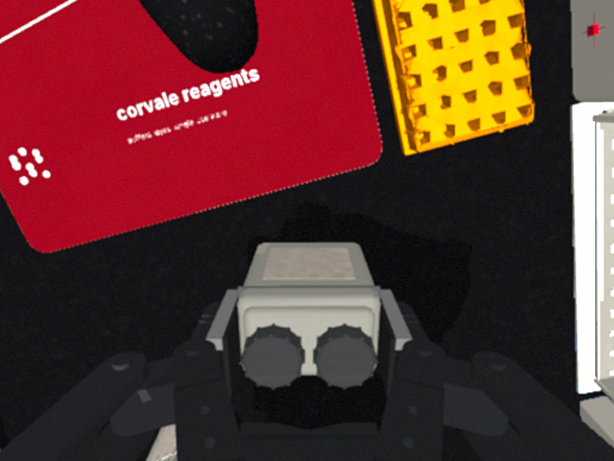

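Emit:
apply_moves --pt "-1 -3.8 0 -0.3" --pt "-1 -3.8 0 0" --pt "-1 -3.8 0 0" --pt "-1 -3.8 0 0" --pt "-1 -3.8 0 0" --pt "-1 -3.8 0 0" --pt "-1 -3.8 0 0" --pt "-0.9 -3.4 0 0"

```text
time_s: 13.0
eef_pos: [597.2, 112.8, 177.2]
ee_rot: [0.0, 0.994, -0.113, -0.001]
force: [0.5, -0.0, -2.8]
grip_width: 0.597
```

Emit:
apply_moves --pt "0 0 0 0" --pt "0 0 0 0"

```text
time_s: 13.2
eef_pos: [597.5, 111.3, 177.5]
ee_rot: [0.0, 0.994, -0.112, -0.001]
force: [0.6, -0.2, -3.0]
grip_width: 0.596
```

```bash
python3 - <<'E'
from h import *
print(tcp()[0],tcp()[2]["force"],delta(cad(36.8,0,117),-13))
c=capture("wrist"); save(c,"w14.png",None,1.2)
c=fix(c); save(c,"w14z.png",(200,30,320,230),3)
for x in (57,):
    print(w2p(c,[cad(x+d,y,46) for d in(-2.5,2.5) for y in(-18,18)]).round(1).tolist())
E
```

```text
[597.50493497 111.34563085 177.51266981] [ 0.64467508 -0.15098338 -2.99183309] (array([ 0.4 , -0.1 ,  6.05]), np.float64(-12.85), np.float64(0.15))
[[282.4, 178.8], [228.9, 178.6], [282.6, 171.6], [228.7, 171.4]]
```

View pics/w14.png

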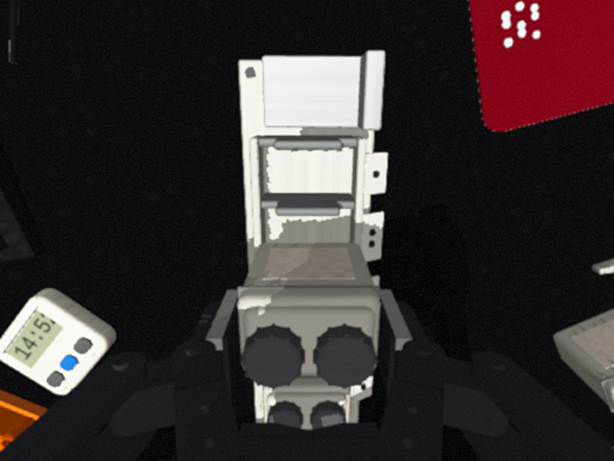

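View pics/w14z.png

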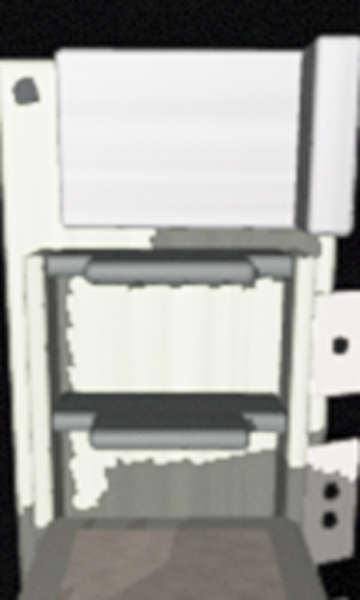

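```bash
python3 - <<'E'
from h import *
c=fix(capture("wrist"))
for z in(102,119):
  for u,v in((62,225),(297,225),(58,50),(297,50)): print(z,w2cad(p2w(c,200+u/3,30+v/3,z)).round(1))
E
```

```text
102 [105.4  15.2]
102 [105.6 -20.6]
102 [129.9  15. ]
102 [130.  -19.5]
119 [106.2  13.4]
119 [106.3 -18.4]
119 [127.9  13.2]
119 [128.  -17.4]
```

Emit:
apply_moves --pt "0.4 -0.1 0.5 0.1" --pt "0 0 1.5 0" --pt "0 0 1.5 0" --pt "0 0 1 0" --pt "0 0 0 0"

```text
time_s: 13.8
eef_pos: [601.5, 110.7, 131.8]
ee_rot: [0.0, 0.994, -0.113, -0.002]
force: [-0.2, 0.7, -3.1]
grip_width: 0.594
```

Emit:
apply_moves --pt "0 0 0.5 0" --pt "0 0 0.5 0" --pt "0 0 0.4 0" --pt "0 0 0.2 0" --pt "0 0 0 0"

```text
time_s: 14.3
eef_pos: [602.1, 111.1, 117.7]
ee_rot: [0.0, 0.994, -0.112, -0.0]
force: [0.4, 0.7, -1.7]
grip_width: 0.59
```

```bash
python3 - <<'E'
from h import *
print(tcp()[0],w2cad(tcp()[0]),tcp()[2]["force"])
c=capture("wrist"); save(c,"w15.png",None,1.2)
E
```

```text
[602.05641507 111.05825349 117.68952507] [37.46600951 -0.2193501 ] [ 0.44972866  0.69861805 -1.74453499]
```

View pics/w15.png

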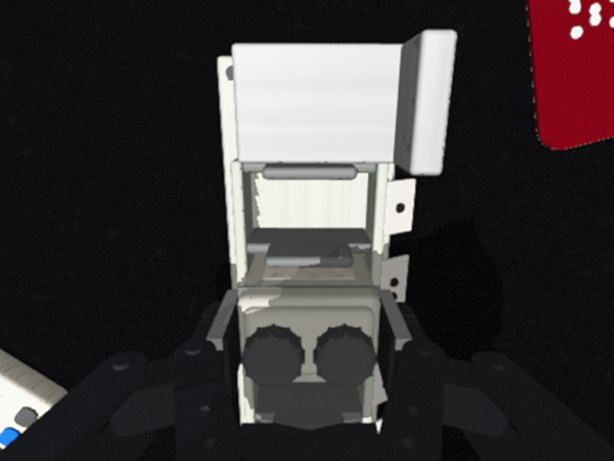

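Emit:
apply_moves --pt "0 0 0.2 0" --pt "0 0 0 0" --pt "0 0 0 0"

```text
time_s: 14.65
eef_pos: [602.5, 111.0, 116.8]
ee_rot: [-0.0, 0.994, -0.112, 0.001]
force: [-0.5, 0.2, 5.0]
grip_width: 0.591
```

Down on the floor (+5 N at 116.8). Releasing and rising.

Emit:
apply_moves --pt "0 0 0 0" --pt "0 0 0 0" --pt "0 0 0 0" --pt "0 0 0 0" --pt "0 0 -1 0" --pt "0 0 -4 0" --pt "0 0 -5 0" --pt "0 0 -5 0" --grip 7.5

```text
time_s: 15.45
eef_pos: [601.7, 111.0, 268.4]
ee_rot: [-0.0, 0.994, -0.112, -0.0]
force: [1.3, -0.0, 0.4]
grip_width: 0.873
```

```bash
python3 - <<'E'
from h import *
print(tcp()[0], delta([400,-50,270],17))
c=capture("wrist"); save(c,"w16.png",None,1.2)
E
```

```text
[601.74230306 111.04774367 268.36656884] (array([-16.06,  20.21,  -0.16]), np.float64(-12.91), np.float64(-29.91))
```

View pics/w16.png

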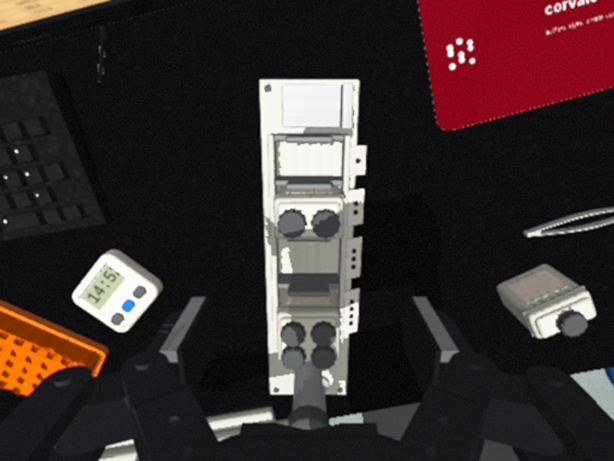

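Emit:
apply_moves --pt "-1.9 3.8 0 0" --pt "-1.9 3.8 0 0" --pt "-1.9 3.8 0 0" --pt "-1.9 3.8 0 0" --pt "-1.9 3.8 0 0" --pt "-1.9 3.8 0 -6" --pt "0 0 0 -8" --pt "0 0 0 -8" --grip 8.5

```text
time_s: 16.3
eef_pos: [439.5, -86.7, 266.6]
ee_rot: [0.0, 0.997, 0.081, 0.001]
force: [-0.3, -0.3, 0.2]
grip_width: 0.996
```

Emit:
apply_moves --pt "0 0 0 -8" --pt "0 0 0 0" --pt "0 0 0 0"

```text
time_s: 16.6
eef_pos: [440.1, -85.7, 266.2]
ee_rot: [0.0, 0.989, 0.147, 0.0]
force: [0.3, -0.7, -0.2]
grip_width: 0.991
```

```bash
python3 - <<'E'
from h import *
print(tcp()[0], delta([473,-74,200],17))
c=capture("wrist"); save(c,"w17.png",None,1.5)
E
```

```text
[440.05913793 -85.69123787 266.18399619] (array([ 3.49, -0.17,  6.62]), np.float64(16.88), np.float64(-0.12))
```

View pics/w17.png

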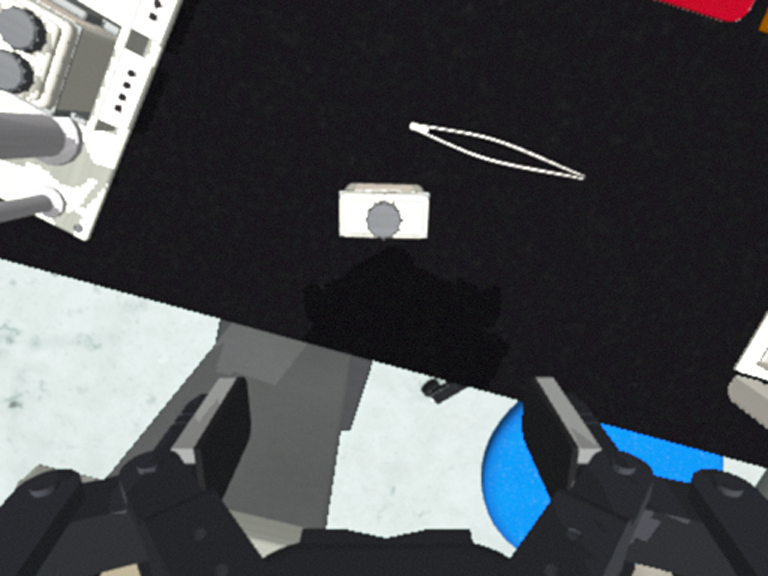

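```bash
python3 - <<'E'
from h import *
for f in(lambda c:c,fix):
    c=f(capture("wrist")); P=p2w(c,384/1.5,219/1.5,76); print(P,delta(P+[0,0,104],17))
E
```

```text
[472.70212956 -74.58779184  76.        ] (array([ 3.44, -0.11,  8.6 ]), np.float64(16.94), np.float64(-0.06))
[472.52917549 -74.79806775  76.        ] (array([ 3.42, -0.09,  8.6 ]), np.float64(16.97), np.float64(-0.03))
```

Emit:
apply_moves --pt "1.5 0 3 0" --pt "1.5 -0.1 3 0" --pt "0 0 3 0" --pt "0 0 3 0" --pt "0 0 0 0"

```text
time_s: 17.25
eef_pos: [467.1, -75.3, 143.1]
ee_rot: [-0.002, 0.989, 0.148, -0.003]
force: [0.3, 0.9, 0.3]
grip_width: 0.996
```

```bash
python3 - <<'E'
from h import *
p,r,s=tcp()
for f in(lambda c:c,fix):
    c=f(capture("wrist"))
print(p,delta([p[0],p[1],115],17)); save(c,"w18.png",None,1.5)
E
```

```text
[467.05988993 -75.28128874 143.06306451] (array([-0.13, -0.12,  3.16]), np.float64(17.04), np.float64(0.04))
```

View pics/w18.png

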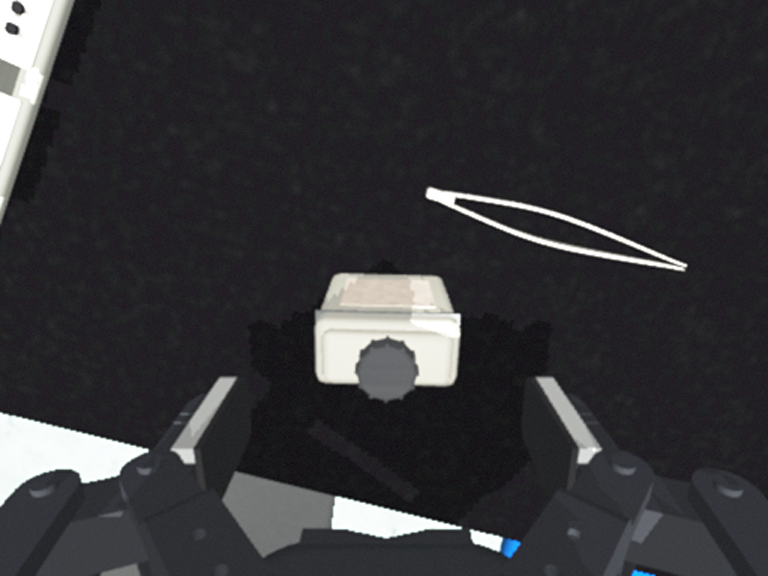

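Emit:
apply_moves --pt "0.15 0 1.4 0" --pt "0 0 1.4 0" --pt "0 0 0 0"

```text
time_s: 17.65
eef_pos: [470.0, -75.6, 118.5]
ee_rot: [0.0, 0.989, 0.148, 0.0]
force: [0.1, 0.6, -0.1]
grip_width: 0.997
```

Emit:
apply_moves --pt "0 0 0 0" --pt "0 0 0 0" --pt "0 0 0 0" --pt "0 0 0 0" --pt "0 0 0 0" --pt "0 0 0 0" --grip 4

```text
time_s: 18.25
eef_pos: [470.4, -75.7, 119.4]
ee_rot: [0.001, 0.989, 0.149, 0.001]
force: [-2.2, 1.0, 8.6]
grip_width: 0.595
```

```bash
python3 - <<'E'
from h import *
print(tcp()[0],tcp()[2]["force"])
c=capture("wrist"); save(c,"w19.png",None,1.2)
E
```

```text
[470.42517088 -75.72519134 119.38038247] [-2.21111244  1.04709147  8.63157363]
```

View pics/w19.png

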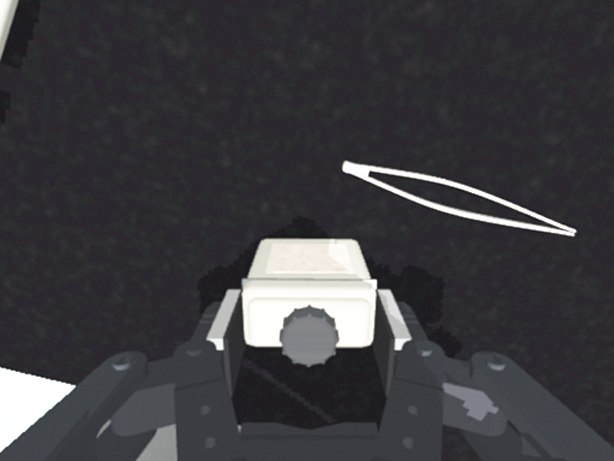

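```bash
python3 - <<'E'
from h import *
p,r,s=tcp()
for f in(lambda c:c,fix):
    c=f(capture("wrist")); print(r.inv().apply(p2w(c,309/1.2,335/1.2,76)-p),r.inv().apply(p2w(c,309/1.2,284/1.2,62)-p))
E
```

```text
[ 4.68990214 -0.23969164 43.37289542] [17.11155601 -0.21823333 57.39395917]
[ 1.69834494 -0.09888277 43.36805338] [14.97138335 -0.08716814 57.3905413 ]
```

Emit:
apply_moves --pt "0 0 -1.5 0" --pt "0 0 -3 7.5" --pt "0 0 -2 7.5" --pt "0 0 0 7.5" --pt "0 0 0 7.5" --pt "0 0 0 0"

```text
time_s: 19.0
eef_pos: [469.8, -75.5, 183.4]
ee_rot: [0.0, 0.994, -0.113, 0.0]
force: [0.5, 0.8, -2.1]
grip_width: 0.592
```

```bash
python3 - <<'E'
from h import *
print(tcp()[0],tcp()[2]["force"],delta(cad(73,0,185),-13))
c=capture("wrist"); save(c,"w20.png",None,1.2)
E
```

```text
[469.81289591 -75.47989544 183.37837467] [ 0.52426558  0.8381856  -2.1063291 ] (array([ 12.25, -21.17,  -0.16]), np.float64(-12.98), np.float64(0.02))
```

View pics/w20.png

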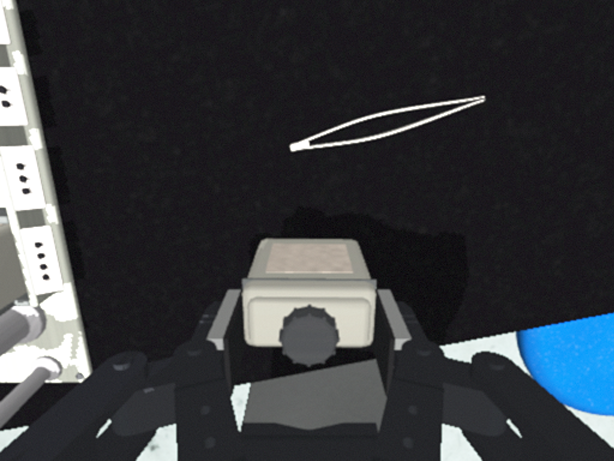

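Emit:
apply_moves --pt "3.5 -1 0 0" --pt "3.5 -1 0 0" --pt "3.5 -1 0 0" --pt "1.8 -3 0 0" --pt "0 -4 0 0" --pt "0 -4 0 0" --pt "0 -4 0 0" --pt "0 -3 0 0"

```text
time_s: 19.85
eef_pos: [636.7, 104.1, 182.7]
ee_rot: [-0.0, 0.994, -0.11, -0.0]
force: [0.6, 1.3, -2.1]
grip_width: 0.591
```

Emit:
apply_moves --pt "0 0 0 0" --pt "0 0 0 0"

```text
time_s: 20.05
eef_pos: [636.5, 101.9, 182.5]
ee_rot: [0.0, 0.994, -0.111, -0.0]
force: [0.6, -1.2, -3.0]
grip_width: 0.59
```

```bash
python3 - <<'E'
from h import *
print(tcp()[0],tcp()[2]["force"],delta(cad(73,0,126),-13))
c=capture("wrist"); save(c,"w21.png",None,1.2)
c=fix(c); save(c,"w21z.png",(200,60,320,240),3.3)
print(w2p(c,[cad(x,y,46) for x in(90.5,93) for y in(-18,18)]).round(1).tolist())
E
```

```text
[636.4995171  101.93138032 182.53019725] [ 0.61748416 -1.17926962 -2.97909975] (array([-0.  , -0.14,  5.65]), np.float64(-12.71), np.float64(0.29))
[[281.1, 182.9], [229.2, 182.6], [281.2, 179.5], [229.1, 179.1]]
```

View pics/w21.png

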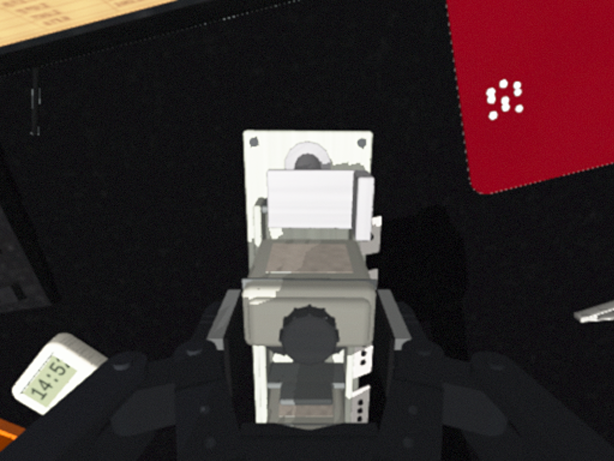

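View pics/w21z.png

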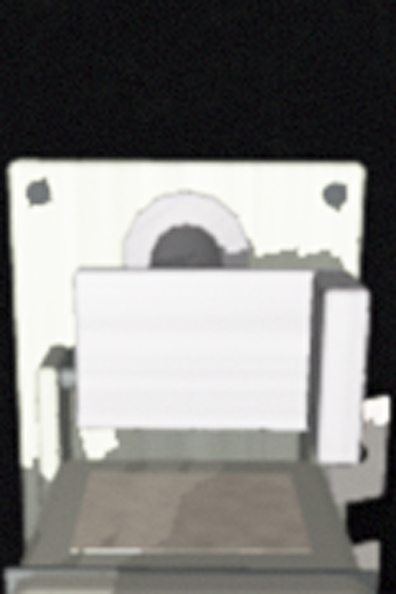

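```bash
python3 - <<'E'
from h import *
c0=capture("wrist");c=fix(c0)
for cc in(c0,c): print(w2p(cc,[cad(138,y,z) for y in(-41,41) for z in(0,6)]).round(1).tolist(), w2cad(p2w(cc,(8+365)/2/3.3+200,108.5,6)), w2cad(p2w(cc,200+(75+370)/6.6,60+430/3.3,102)))
E
```

```text
[[307.9, 108.3], [309.2, 108.8], [201.4, 107.9], [200.1, 108.4]] [138.06783352  -1.40888097] [104.24584138  -6.95867448]
[[306.7, 108.8], [307.9, 109.3], [202.3, 108.3], [201.0, 108.7]] [138.37142204  -1.54902862] [102.99482692  -7.25273108]
```

Emit:
apply_moves --pt "0 -0.1 0.5 0.3" --pt "0 0 1.5 0" --pt "0 0 1.5 0" --pt "0 0 0.5 0" --pt "0 0 0 0"

```text
time_s: 20.65
eef_pos: [636.4, 102.6, 141.3]
ee_rot: [0.0, 0.993, -0.115, -0.001]
force: [0.6, -0.3, -1.5]
grip_width: 0.592
```

```bash
python3 - <<'E'
from h import *
print(tcp()[0],tcp()[2]["force"],delta(cad(73,0,125.4),-13))
c=capture("wrist"); save(c,"w22.png",None,1.2)
E
```

```text
[636.44497269 102.55981999 141.31124503] [ 0.64084436 -0.34834032 -1.52027604] (array([ 0.02, -0.08,  1.59]), np.float64(-13.22), np.float64(-0.22))
```

View pics/w22.png

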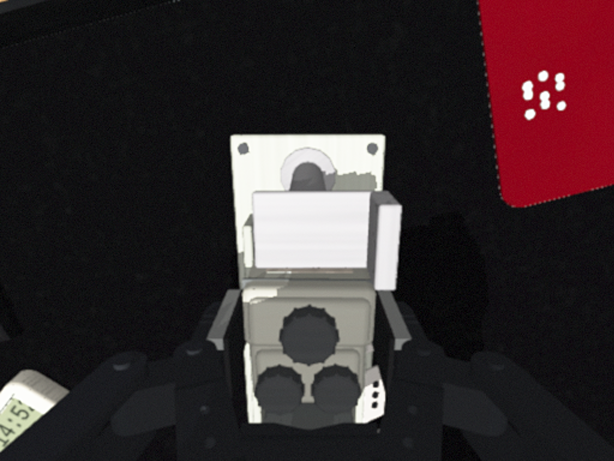

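Emit:
apply_moves --pt "0 0 0.5 0" --pt "0 0 0.5 0" --pt "0 0 0.4 0" --pt "0 0 0.2 0" --pt "0 0 0 0"

```text
time_s: 21.2
eef_pos: [636.8, 102.7, 126.6]
ee_rot: [0.0, 0.993, -0.115, -0.0]
force: [0.9, -0.2, -2.3]
grip_width: 0.595
```

Emit:
apply_moves --pt "0 0 0.2 0" --pt "0 0 0 0" --pt "0 0 0 0"

```text
time_s: 21.5
eef_pos: [637.2, 102.7, 125.5]
ee_rot: [-0.0, 0.993, -0.115, 0.001]
force: [0.5, -0.2, 1.4]
grip_width: 0.59
```

Contact at 125.5 (expected 125.4), so I'm releasing.

Emit:
apply_moves --pt "0 0 0 0" --pt "0 0 0 0" --pt "0 0 0 0" --pt "0 0 0 0" --pt "0 0 -1 0" --pt "0 0 -4 0" --pt "0 0 -5 0" --pt "0 0 -5 0" --grip 7.5

```text
time_s: 22.3
eef_pos: [636.5, 102.7, 277.4]
ee_rot: [-0.0, 0.993, -0.115, 0.0]
force: [0.9, 0.4, 0.0]
grip_width: 0.881
```

Emit:
apply_moves --pt "-3 0 0 0" --pt "-3 0 0 0" --pt "-3 0 0 0" --pt "0 0 0 0" --pt "0 0 0 0"

```text
time_s: 22.8
eef_pos: [549.4, 123.3, 276.0]
ee_rot: [-0.0, 0.993, -0.115, 0.001]
force: [0.0, 0.1, 0.0]
grip_width: 0.88
```

```bash
python3 - <<'E'
from h import *
c=capture("wrist"); print(tcp()[0]); save(c,"w23.png",None,1.5)
c=capture("top"); save(c,"t23.png",(150,130,390,260),3.3)
c=capture("scene"); save(c,"s23.png",(150,120,350,280),3)
E
```

```text
[549.86806358 123.07769048 275.65113587]
```

View pics/w23.png

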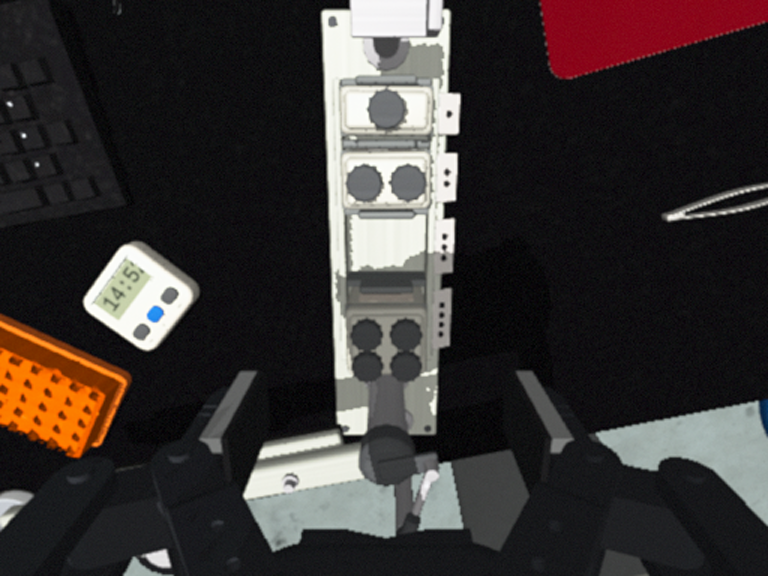

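View pics/s23.png

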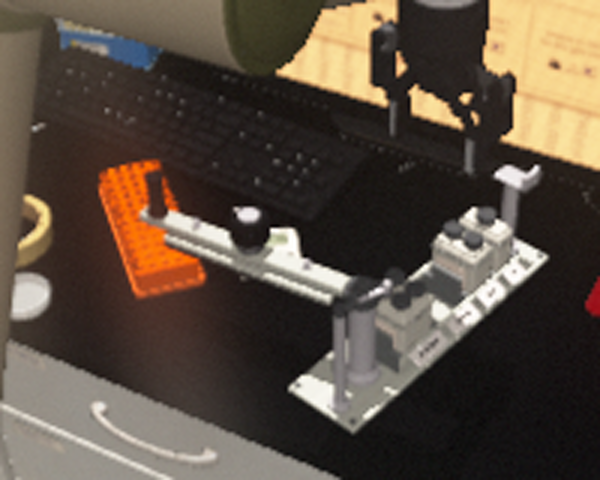

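All three packs look seated. I'll check cap positions against the slots.

```bash
python3 - <<'E'
from h import *
c=fix(capture("wrist"))
for n,l in dict(s1=[(387,109)],s2=[(365,183),(408,183)],s4=[(366,334),(405,334),(367,366),(406,366)]).items():
    m=np.mean([w2cad(p2w(c,u/1.5,v/1.5,82)) for u,v in l],0); print(n,m.round(1))
print([w2cad(p2w(c,u/1.5,v/1.5,6)) for u,v in((322,10),(451,10))])
# brace: peg goal. arm angle
H=cad(-117,0,0)[:2]; print("hinge",H)
c=capture("scene"); print([(round(o["score"],2),(np.array(o["location"])*[512,384]).round(1)) for o in nets.boxes_of("scene","brace_grip")][:3])
for u,v in((150+155/3,120+192/3),): print("peg mid",p2w(c,u,v,141))
print("peg top",p2w(c,150+156/3,120+172/3,163),"knob",p2w(c,150+247/3,120+213/3,154.5))
c=capture("top"); print("top peg",p2w(c,150+160/3.3,130+263/3.3,163),"knob",p2w(c,150+259/3.3,130+258/3.3,154))
E
```

```text
s1 [75.9 -1.4]
s2 [37.7 -1.1]
s4 [-63.4  -0.6]
[array([138.94414903,  39.69267846]), array([138.80204738, -42.68403704])]
hinge [451.59870242 146.01927336]
[(0.81, array([230.4, 201.1])), (0.2, array([265.9, 219.4]))]
peg mid [454.50284163 367.29475879 141.        ]
peg top [458.10694694 366.01142854 163.        ] knob [454.71646979 265.18752628 154.5       ]
top peg [447.93194065 371.37888672 163.        ] knob [451.97189855 264.27011868 154.        ]
```

Emit:
apply_moves --pt "-2.1 -3.1 0 0" --pt "-2.1 -3.1 0 0" --pt "-2.1 -3.1 0 0" --pt "-2.1 -3.1 0 0" --pt "-2.1 -3.1 0 0" --pt "-2.1 -3.1 0 0" --pt "-2.1 -3 0 0" --pt "0 0 0 -8" --grip 8.5

```text
time_s: 23.95
eef_pos: [453.8, 370.4, 274.6]
ee_rot: [-0.0, 0.999, -0.043, -0.0]
force: [0.3, -1.0, -0.8]
grip_width: 0.997
```

Emit:
apply_moves --pt "0 0 0 -8.5" --pt "0 0 0 -8.5" --pt "0 0 0 -8.5" --pt "0 0 0 -8.5" --pt "0 0 0 -8.5" --pt "0 0 0 -8.5" --pt "0 0 0 -8.5" --pt "0 0 0 -8.5"

```text
time_s: 24.75
eef_pos: [455.8, 367.1, 274.7]
ee_rot: [-0.0, 0.852, 0.523, -0.0]
force: [-0.4, 0.6, 0.6]
grip_width: 0.996
```

Emit:
apply_moves --pt "0 0 0 -8.5" --pt "0 0 0 -8.5" --pt "0 0 0 -8.5" --pt "0 0 0 0" --pt "0 0 0 0"

```text
time_s: 25.25
eef_pos: [455.7, 367.1, 274.8]
ee_rot: [-0.0, 0.719, 0.695, -0.0]
force: [-0.2, -0.5, 0.0]
grip_width: 0.995
```

```bash
python3 - <<'E'
from h import *
c=capture("wrist"); print(tcp()[0],tcp()[2]["joints"],delta([454,367,205],89)); save(c,"w24.png",None,1.5)
print([(round(o["score"],2),(np.array(o["location"])*[512,384]).round(1)) for o in nets.boxes_of("wrist","brace_grip")][:3])
E
```

```text
[455.67162264 367.12252504 274.81732427] [4.78090720e-01 4.67563471e-01 1.35175385e+00 6.38517867e-05
 1.32241600e+00 5.11727893e-01] (array([-0.02, -0.17,  6.98]), np.float64(88.07), np.float64(-0.93))
[(0.71, array([259.5, 274.5]))]
```

View pics/w24.png

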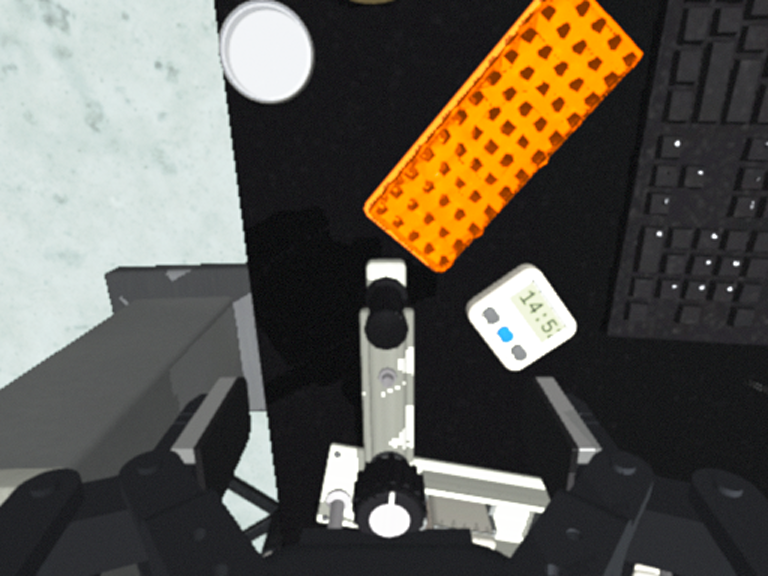

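```bash
python3 - <<'E'
from h import *
for f in(lambda c:c,fix):
    c=f(capture("wrist")); P=p2w(c,386/1.5,327/1.5,163); H=cad(-117,0,0); d=P[:2]-H[:2]
    print(P,np.linalg.norm(d),np.degrees(np.arctan2(d[1],d[0])),delta([P[0],P[1],202],None)[0], p2w(c,390/1.5,519/1.5,154.5))
E
```

```text
[455.73657372 370.75444652 163.        ] 224.77326360880724 88.94517723704213 [0.36 0.   7.29] [454.28971777 263.68558355 154.5       ]
[455.86416975 369.11322437 163.        ] 223.13472429834974 88.9046610141706 [0.2  0.02 7.29] [454.65183904 259.69020121 154.5       ]
```

Emit:
apply_moves --pt "0.1 0 2 -0.9" --pt "0 0 2.5 0" --pt "0 0 2.5 0" --pt "0 0 0.4 0" --pt "0 0 0 0"

```text
time_s: 25.95
eef_pos: [455.6, 368.1, 201.0]
ee_rot: [-0.0, 0.712, 0.702, -0.0]
force: [1.1, -0.9, 0.8]
grip_width: 0.996
```

Emit:
apply_moves --pt "0 0 0 0" --pt "0 0 0 0" --pt "0 0 0 0" --pt "0 0 0 0" --pt "0 0 0 0" --pt "0 0 0 0" --pt "0 0 0 0" --pt "0 0 0 0" --grip 0.5 --force 60

```text
time_s: 26.75
eef_pos: [455.7, 368.2, 201.4]
ee_rot: [0.0, 0.712, 0.702, 0.0]
force: [-1.8, -1.7, 5.4]
grip_width: 0.182
```

```bash
python3 - <<'E'
from h import *
c=capture("wrist"); print(tcp()[0],tcp()[2]["force"]); save(c,"w25.png",None,1.2)
H=cad(-117,0,0);d=tcp()[0]-H;print(np.hypot(*d[:2]),np.degrees(np.arctan2(d[1],d[0])),delta([0,0,0],0)[1])
E
```

```text
[455.74168048 368.18307072 201.36768214] [-0.41450323 -1.28852997  5.82868064]
222.20242375981738 88.9316547093529 89.19
```

View pics/w25.png

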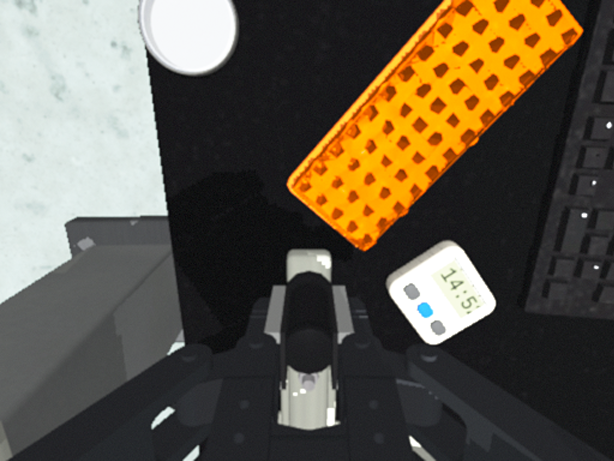

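Emit:
apply_moves --pt "-0.08 1.94 0 5" --pt "-0.09 1.94 0 5" --pt "-0.08 1.94 0 5" --pt "0 0 0 0"

```text
time_s: 27.2
eef_pos: [515.0, 359.0, 201.4]
ee_rot: [0.0, 0.799, 0.601, 0.001]
force: [-1.7, -0.7, 8.8]
grip_width: 0.179
```

```bash
cat > arc.py <<'E'
from h import *
p,r,s=tcp(); H=cad(-117,0,0);d=p-H;print(p,s["force"],s["grip_width"],np.hypot(*d[:2]),"arm ang",np.degrees(np.arctan2(d[1],d[0])),"yaw",delta([0,0,0],0)[1],"q~",2-(np.arctan2(d[1],d[0])-TH))
E
python3 arc.py
```

```text
[514.99374848 358.95497072 201.35174927] [-1.71337638 -0.71272006  8.75114089] 0.17945356012976654 222.17232743071528 arm ang 73.42072085772223 yaw 73.95 q~ 0.49167387908580906
```

Tracking the arc well (222.2 mm). Continuing.

Emit:
apply_moves --pt "-0.08 1.94 0 5" --pt "-0.09 1.94 0 5" --pt "-0.08 1.94 0 5" --pt "-0.09 1.94 0 5" --pt "-0.08 1.94 0 5" --pt "-0.09 1.94 0 5" --pt "-0.08 1.94 0 5" --pt "0 0 0 0"

```text
time_s: 28.0
eef_pos: [625.6, 284.3, 201.3]
ee_rot: [0.0, 0.943, 0.333, -0.001]
force: [-8.8, -1.3, 8.0]
grip_width: 0.186
```

```bash
python3 arc.py
```

```text
[625.64890479 284.34334524 201.32959597] [-8.79841331 -1.29347762  8.00106699] 0.18566431870223338 222.3218878229276 arm ang 38.475452208387 yaw 38.93 q~ 1.1015838750106606
```

Emit:
apply_moves --pt "-0.08 1.94 0 5" --pt "-0.09 1.94 0 5" --pt "-0.08 1.94 0 5" --pt "-0.09 1.94 0 5" --pt "-0.08 1.94 0 5" --pt "-0.09 1.94 0 5" --pt "-0.08 1.94 0 5" --pt "0 0 0 0"

```text
time_s: 28.8
eef_pos: [673.6, 159.8, 201.3]
ee_rot: [0.0, 0.999, 0.034, -0.002]
force: [-11.4, -1.4, 8.3]
grip_width: 0.185
```

```bash
python3 arc.py
```

```text
[673.64280672 159.8424385  201.27129157] [-11.39522583  -1.36442199   8.34788056] 0.18459511634760462 222.4739628538711 arm ang 3.5623023309459834 yaw 3.94 q~ 1.710933292614261
```

Emit:
apply_moves --pt "-0.12 1.94 0 5" --pt "-0.12 1.94 0 5" --pt "-0.12 1.94 0 5" --pt "0 0 0 0"

```text
time_s: 29.2
eef_pos: [669.4, 101.6, 201.4]
ee_rot: [0.001, 0.995, -0.097, -0.001]
force: [-5.1, -1.7, 6.2]
grip_width: 0.184
```

```bash
python3 arc.py
```

```text
[669.39390711 101.61428765 201.36851445] [-5.13988694 -1.67537138  6.17668181] 0.18444243967498913 222.27585100527762 arm ang -11.523756597542738 yaw -11.08 q~ 1.974234692066277
```

Past the snap point. A small push onto the stop, then release.

Emit:
apply_moves --pt "0 0.4 0 1.2" --pt "0 0.3 0 0.5" --pt "0 0 0 0" --pt "0 0 0 0"

```text
time_s: 29.6
eef_pos: [668.3, 96.6, 201.3]
ee_rot: [0.0, 0.994, -0.109, -0.001]
force: [-6.0, -1.9, 6.4]
grip_width: 0.175
```

```bash
python3 arc.py
```

```text
[668.256469    96.63127125 201.34202413] [-6.0294803  -1.91408959  6.40881066] 0.17459871289964435 222.21557679889025 arm ang -12.841376848428746 yaw -12.53 q~ 1.9972315037351915
```

Emit:
apply_moves --pt "0 0 0 0" --pt "0 0 0 0" --pt "0 0 0 0" --pt "0 0 0 0" --pt "0 0 -3 0" --pt "0 0 -4 0" --pt "-4 0 -4 0" --pt "-4 0 0 0" --grip 8.5

```text
time_s: 30.4
eef_pos: [595.6, 113.2, 310.7]
ee_rot: [-0.001, 0.994, -0.109, 0.004]
force: [0.9, 1.0, 0.1]
grip_width: 0.998
```

Emit:
apply_moves --pt "-4 0 0 0" --pt "-2.5 0 0 0" --pt "0 0 0 0" --pt "0 0 0 0"

```text
time_s: 30.8
eef_pos: [531.9, 127.5, 306.7]
ee_rot: [-0.0, 0.994, -0.109, 0.001]
force: [0.7, -0.1, -0.6]
grip_width: 0.993
```

```bash
python3 - <<'E'
from h import *
c=capture("wrist"); print(tcp()[0]); save(c,"w26.png",None,1.5)
c=capture("scene"); save(c,"s26.png",(150,120,350,280),3)
c=capture("top"); save(c,"t26.png",(200,130,350,240),5)
E
```

```text
[532.28437817 127.25656702 306.36060981]
```

View pics/w26.png

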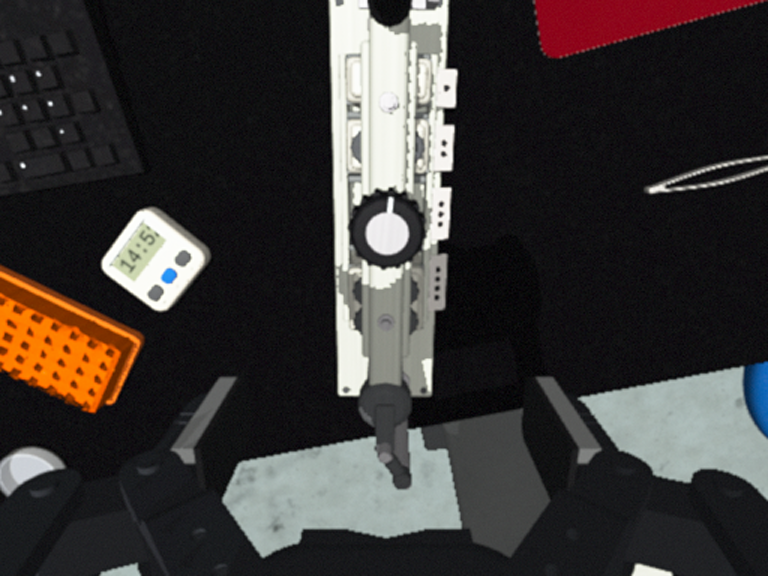

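View pics/s26.png

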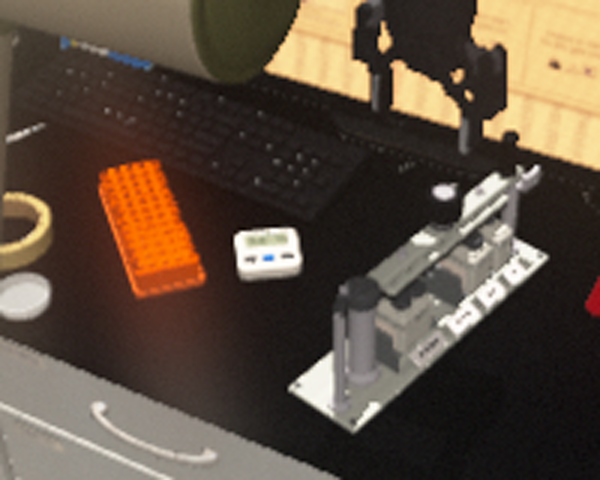

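```bash
python3 - <<'E'
from h import *
for f in(lambda c:c,fix):
    c=f(capture("wrist")); P=p2w(c,388/1.5,231/1.5,154.5); print(P,w2cad(P),w2cad(p2w(c,390/1.5,8/1.5,163)))
print(tcp()[2]["joints"],delta([565.6,119.7,260],-13))
E
```

```text
[566.63719053 118.57304349 154.5       ] [ 1.26411746 -0.86475558] [91.9263027  -0.69939632]
[566.05564614 118.47857139 154.5       ] [ 0.71872961 -1.0876254 ] [93.45586047 -0.76000232]
[2.04030164e-02 3.60818612e-01 1.42622160e+00 3.71544094e-05
 1.35497930e+00 1.81004773e+00] (array([3.42, 0.01, 4.58]), np.float64(-12.54), np.float64(0.46))
```

Emit:
apply_moves --pt "1.7 0.05 1.5 0" --pt "1.7 0.05 1.5 0" --pt "0 0 0 -8.5" --pt "0 0 0 -8.5" --pt "0 0 0 -8.5" --pt "0 0 0 -8.5" --pt "0 0 0 -8.5" --pt "0 0 0 -8.5"

```text
time_s: 31.85
eef_pos: [565.0, 118.9, 275.9]
ee_rot: [-0.0, 0.943, 0.332, -0.0]
force: [0.7, -0.4, 0.2]
grip_width: 0.999
```

Emit:
apply_moves --pt "0 0 0 -8.5" --pt "0 0 0 -8.5" --pt "0 0 0 -8.5" --pt "0 0 0 -8.5" --pt "0 0 0 -8.5" --pt "0 0 0 -8.5" --pt "0 0 0 -8.5" --pt "0 0 0 -8.5"

```text
time_s: 32.65
eef_pos: [565.0, 118.9, 275.9]
ee_rot: [-0.0, 0.596, 0.803, -0.0]
force: [-0.6, 0.0, -0.3]
grip_width: 0.997
```

Emit:
apply_moves --pt "0 0 0 -8.5" --pt "0 0 0 -8.5" --pt "0 0 0 -8.5" --pt "0 0 0 -8.5" --pt "0 0 0 -8.5" --pt "0 0 0 -8.5" --pt "0 0 0 -8.5" --pt "0 0 0 -8.5"

```text
time_s: 33.45
eef_pos: [565.0, 118.9, 275.9]
ee_rot: [-0.0, 0.045, 0.999, -0.0]
force: [-0.3, 0.6, 0.0]
grip_width: 0.995
```

Emit:
apply_moves --pt "0 0 0 -8.5" --pt "0 0 0 -8.5" --pt "0 0 0 -8.5" --pt "0 0 0 -8.5" --pt "0 0 0 -8.5" --pt "0 0 0 -8.5" --pt "0 0 0 0" --pt "0 0 0 0"

```text
time_s: 34.25
eef_pos: [564.9, 119.0, 276.0]
ee_rot: [-0.0, -0.385, 0.923, 0.0]
force: [1.2, -0.1, 0.2]
grip_width: 0.997
```

```bash
python3 - <<'E'
from h import *
c=capture("wrist"); print(tcp()[0],tcp()[2]["joints"],delta([565.9,118.8,202],None)); save(c,"w27.png",None,1.5)
E
```

```text
[564.80894092 119.00606475 276.09909206] [ 4.78566425e-03  4.49093323e-01  1.37636593e+00  9.76349762e-06
  1.31630342e+00 -2.35616143e+00] (array([-0.06, -0.09,  7.41]), np.float64(-134.73), None)
```

View pics/w27.png

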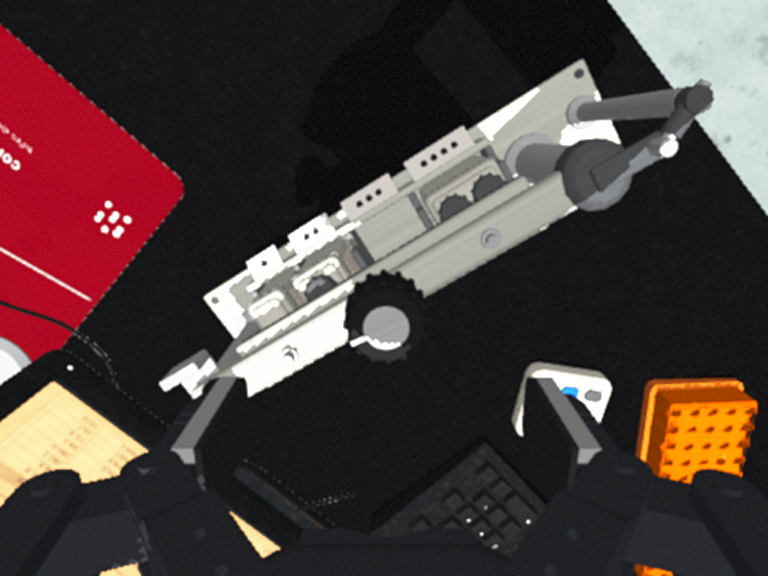

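```bash
python3 - <<'E'
from h import *
for f in(lambda c:c,fix):
    c=f(capture("wrist")); P=p2w(c,386/1.5,327/1.5,154.5); print(P,delta(P,None)[0])
E
```

```text
[564.91889181 119.98910749 154.5       ] [-0.08  0.06 12.16]
[565.86451239 121.31663373 154.5       ] [-0.24  0.08 12.17]
```

Emit:
apply_moves --pt "0 0 0 -8.5" --pt "0 0 0 -8.5" --pt "0 0 2.5 0" --pt "0 0 2.5 0" --pt "0 0 2.3 0" --pt "0 0 0 0"

```text
time_s: 35.0
eef_pos: [563.6, 119.0, 200.5]
ee_rot: [-0.002, -0.518, 0.855, 0.001]
force: [-0.3, -0.5, -0.6]
grip_width: 0.997
```

```bash
python3 - <<'E'
from h import *
print(tcp()[0],delta([565.6,119.5,201],None),tcp()[2]["joints"][5],tcp()[2]["wrist_torque"])
E
```

```text
[563.57097098 119.02398719 200.50544167] (array([-0.14, -0.16, -0.05]), np.float64(-117.6), None) -2.6550908545231584 [ 0.0428639   0.00403033 -0.00164919]
```

Emit:
apply_moves --pt "-0.1 -0.1 0 0" --pt "0 0 0 0" --pt "0 0 0 0" --pt "0 0 0 0" --pt "0 0 0 0" --pt "0 0 0 0" --pt "0 0 0 0" --pt "0 0 0 0" --grip 2.5 --force 60

```text
time_s: 35.8
eef_pos: [565.9, 119.8, 204.6]
ee_rot: [0.0, -0.519, 0.855, -0.0]
force: [-4.3, 0.3, 6.9]
grip_width: 0.397
```

```bash
cat > st.py <<'E'
from h import *
import sys
p,r,s=tcp(); print(p,s["force"].round(2),s["wrist_torque"].round(3),"tau6",s["tau"][5].round(3),s["grip_width"],"j6",s["joints"][5])
c=capture("wrist"); save(c,sys.argv[1],None,1.2)
print(tcp()[2]["wrist_torque"].round(3))
E
python3 st.py w28.png
```

```text
[565.90673474 119.79766925 204.60203581] [-4.34  0.34  6.91] [ 0.13   0.648 -0.057] tau6 -0.025 0.39698229538353885 j6 -2.6555438612127196
[0.197 0.682 0.018]
```

View pics/w28.png

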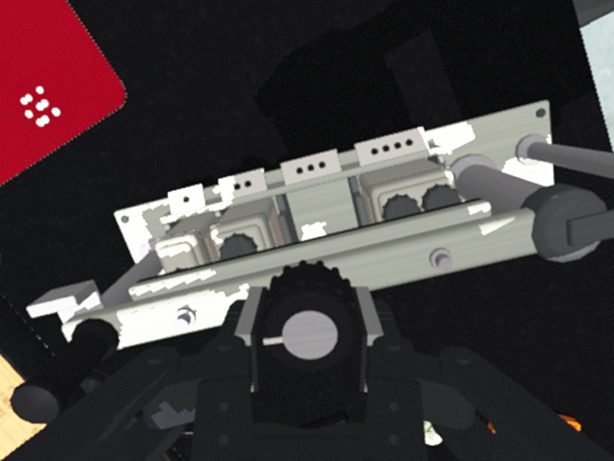

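Emit:
apply_moves --pt "0 0 0 8.5" --pt "0 0 0 8.5" --pt "0 0 0 8.5" --pt "0 0 0 8.5" --pt "0 0 0 0"

```text
time_s: 36.35
eef_pos: [566.0, 119.7, 204.6]
ee_rot: [0.001, -0.244, 0.97, -0.0]
force: [-4.0, 1.2, 6.5]
grip_width: 0.397
```

```bash
python3 st.py w29.png
```

```text
[565.9941235  119.67568372 204.61371416] [-4.04  1.22  6.5 ] [ 0.04   0.547 -0.046] tau6 1.256 0.3973776922862462 j6 -2.0577716566929136
[-0.022  0.51  -0.067]
```

View pics/w29.png

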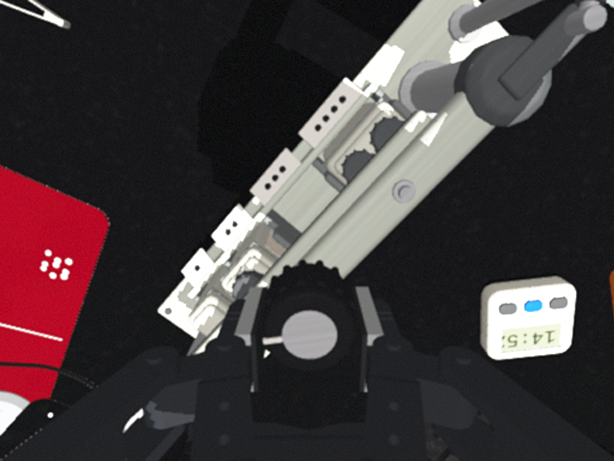

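The pointer keeps its place relative to the gripper, so the knob turns with the tool. Continuing.

Emit:
apply_moves --pt "0 0 0 8.5" --pt "0 0 0 8.5" --pt "0 0 0 8.5" --pt "0 0 0 8.5" --pt "0 0 0 8.5" --pt "0 0 0 8.5" --pt "0 0 0 8.5" --pt "0 0 0 8.5"

```text
time_s: 37.2
eef_pos: [566.0, 119.4, 204.6]
ee_rot: [0.0, 0.341, 0.94, -0.0]
force: [-4.0, -1.8, 7.0]
grip_width: 0.398
```

Emit:
apply_moves --pt "0 0 0 8.5" --pt "0 0 0 8.5" --pt "0 0 0 8.5" --pt "0 0 0 8.5" --pt "0 0 0 8.5" --pt "0 0 0 8.5" --pt "0 0 0 8.5" --pt "0 0 0 0"

```text
time_s: 38.0
eef_pos: [565.7, 119.4, 204.6]
ee_rot: [0.0, 0.762, 0.648, -0.0]
force: [-5.1, -1.6, 8.2]
grip_width: 0.399
```

```bash
python3 st.py w30.png
```

```text
[565.71839033 119.39859665 204.60229845] [-5.14 -1.57  8.19] [-0.208  1.055 -0.07 ] tau6 1.258 0.39914454294241436 j6 0.1675017814581426
[-0.195  1.17  -0.09 ]
```

View pics/w30.png

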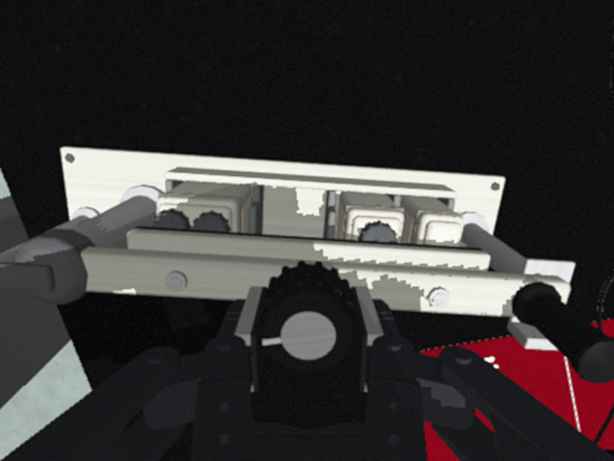

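Emit:
apply_moves --pt "0 0 0 8.5" --pt "0 0 0 8.5" --pt "0 0 0 8.5" --pt "0 0 0 0"

```text
time_s: 38.45
eef_pos: [565.7, 119.5, 204.6]
ee_rot: [0.0, 0.886, 0.464, -0.0]
force: [-5.5, -1.1, 8.2]
grip_width: 0.394
```

```bash
python3 st.py w31.png
```

```text
[565.66460419 119.45355759 204.59830547] [-5.47 -1.08  8.21] [-0.102  1.133 -0.056] tau6 1.257 0.39424103359973545 j6 0.6125697607592506
[-0.079  1.157 -0.093]
```

Emit:
apply_moves --pt "0 0 0 8" --pt "0 0 0 8" --pt "0 0 0 0"

```text
time_s: 38.8
eef_pos: [565.6, 119.5, 204.6]
ee_rot: [-0.0, 0.942, 0.336, -0.0]
force: [-6.1, -1.7, 8.5]
grip_width: 0.394
```

```bash
python3 st.py w32.png
```

```text
[565.61504511 119.50609028 204.58390357] [-6.06 -1.7   8.53] [-0.038  1.202 -0.103] tau6 1.159 0.3937393046348373 j6 0.8915024906798404
[ 0.003  1.107 -0.114]
```

Emit:
apply_moves --pt "0 0 0 8" --pt "0 0 0 8" --pt "0 0 0 0"

```text
time_s: 39.15
eef_pos: [565.6, 119.5, 204.6]
ee_rot: [-0.0, 0.979, 0.201, -0.0]
force: [-6.5, -0.1, 8.3]
grip_width: 0.399
```

```bash
python3 st.py w33.png
```

```text
[565.61424908 119.54309963 204.58971156] [-6.51 -0.14  8.31] [ 0.04   1.145 -0.044] tau6 1.159 0.39878348039437794 j6 1.1707771273873842
[ 0.004  1.162 -0.088]
```

Emit:
apply_moves --pt "0 0 0 8" --pt "0 0 0 0" --pt "0 0 0 0"

```text
time_s: 39.5
eef_pos: [565.6, 119.6, 204.6]
ee_rot: [-0.0, 0.991, 0.135, -0.0]
force: [-6.9, -1.3, 8.5]
grip_width: 0.394
```

```bash
python3 st.py w34.png
```

```text
[565.58888248 119.57510227 204.60668263] [-6.93 -1.27  8.55] [ 0.068  1.114 -0.089] tau6 0.021 0.39380536284377615 j6 1.3066598540992664
[ 0.047  1.131 -0.057]
```

Emit:
apply_moves --pt "0 0 0 8" --pt "0 0 0 0" --pt "0 0 0 0"

```text
time_s: 39.85
eef_pos: [565.6, 119.6, 204.6]
ee_rot: [-0.0, 0.998, 0.065, -0.0]
force: [-7.3, -1.3, 9.9]
grip_width: 0.398
```

```bash
python3 st.py w35.png
```

```text
[565.57622079 119.62040998 204.62277868] [-7.34 -1.28  9.89] [0.102 1.143 0.004] tau6 0.075 0.3984481019818284 j6 1.4461997583185628
[ 0.053  1.119 -0.018]
```

View pics/w35.png

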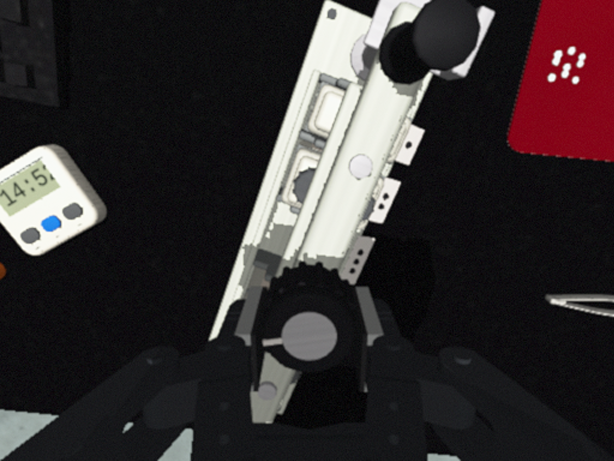

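Emit:
apply_moves --pt "0 0 0 8"

```text
time_s: 40.0
eef_pos: [565.6, 119.7, 204.7]
ee_rot: [-0.0, 1.0, -0.005, -0.0]
force: [-7.4, -0.7, 8.6]
grip_width: 0.401
```

```bash
python3 st.py w36.png
```

```text
[565.5805988  119.66393603 204.67255452] [-7.43 -0.67  8.6 ] [0.184 1.121 0.167] tau6 -2.963 0.4005092993188359 j6 1.5870890158733115
[ 0.146  1.085 -0.016]
```

Emit:
apply_moves --pt "0 0 0 8"

```text
time_s: 40.15
eef_pos: [565.6, 119.7, 204.7]
ee_rot: [-0.0, 0.997, -0.075, -0.0]
force: [-6.8, 0.8, 8.3]
grip_width: 0.4
```

```bash
python3 st.py w37.png
```

```text
[565.58556331 119.71317077 204.67262273] [-6.76  0.84  8.33] [0.136 1.059 0.127] tau6 -2.59 0.3999125881269135 j6 1.727556407714951
[ 0.135  1.106 -0.011]
```

Emit:
apply_moves --pt "0 0 0 8"

```text
time_s: 40.3
eef_pos: [565.6, 119.7, 204.7]
ee_rot: [-0.0, 0.989, -0.145, -0.0]
force: [-7.1, 0.4, 8.7]
grip_width: 0.395
```

```bash
python3 st.py w38.png
```

```text
[565.58877854 119.71967961 204.67061044] [-7.11  0.36  8.72] [0.188 1.079 0.106] tau6 -2.588 0.3946994592380041 j6 1.867190141869026
[0.166 1.09  0.046]
```

View pics/w38.png

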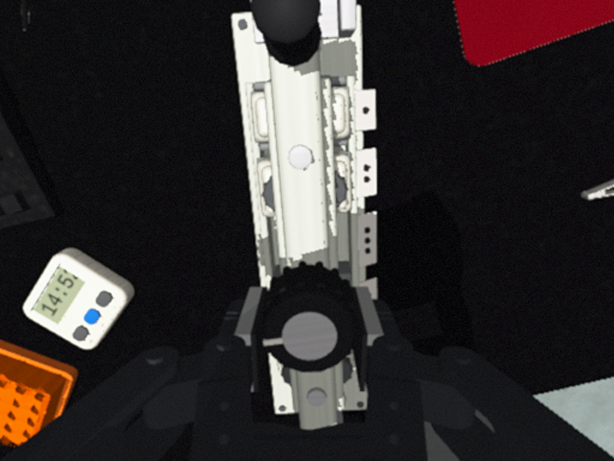

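Emit:
apply_moves --pt "0 0 0 8" --pt "0 0 0 8"

```text
time_s: 40.55
eef_pos: [565.6, 119.8, 204.7]
ee_rot: [-0.0, 0.959, -0.282, -0.0]
force: [-6.2, 0.6, 8.1]
grip_width: 0.398
```

```bash
python3 st.py w39.png; python3 - <<'E'
from h import *
c=capture("scene"); save(c,"s39.png",(200,150,350,260),4.5)
E
```

```text
[565.62300605 119.76416251 204.66843438] [-6.21  0.55  8.13] [0.157 1.016 0.17 ] tau6 -1.772 0.3983604686978758 j6 2.149439708600996
[ 0.171  1.016 -0.034]
```

View pics/s39.png

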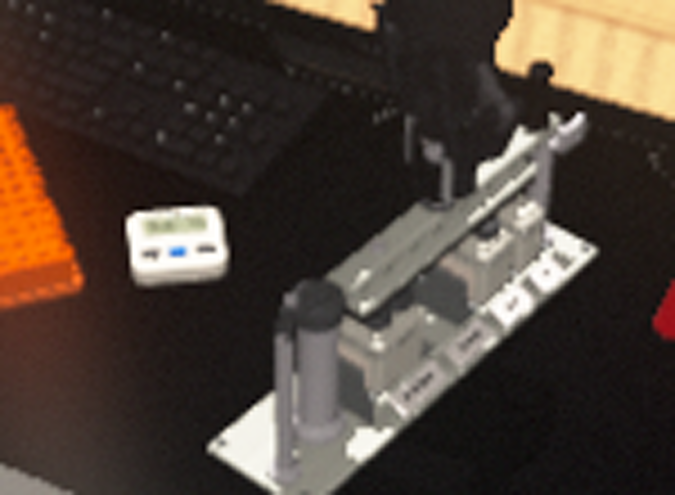

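View pics/w39.png

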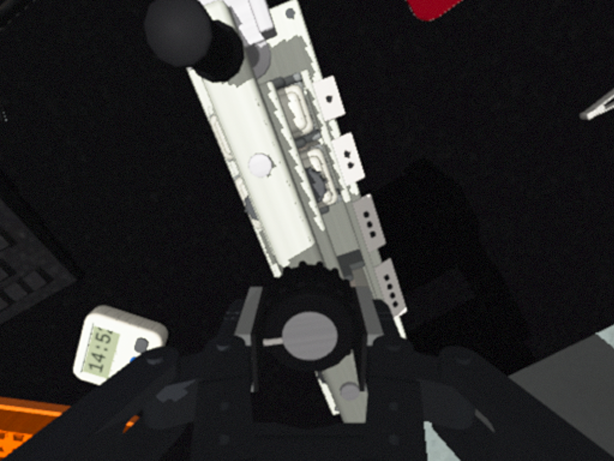

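Emit:
apply_moves --pt "0 0 0 0" --pt "0 0 0 0" --pt "0 0 0 0" --pt "0 0 0 0" --pt "0 0 -2 0" --pt "0 0 -4 0" --pt "0 0 -4 0" --pt "0 0 -3 0" --grip 8.5

```text
time_s: 41.45
eef_pos: [566.1, 119.5, 335.9]
ee_rot: [-0.0, 0.96, -0.28, 0.001]
force: [0.2, 0.2, -0.1]
grip_width: 0.996
```

Emit:
apply_moves --pt "-3 0 0 0" --pt "-3 0 0 0" --pt "0 0 0 0" --pt "0 0 0 0" --pt "0 0 0 0"

```text
time_s: 41.95
eef_pos: [516.0, 151.4, 333.1]
ee_rot: [0.0, 0.96, -0.28, 0.0]
force: [0.5, -0.4, 0.2]
grip_width: 0.992
```

```bash
python3 st.py w40.png; python3 - <<'E'
from h import *
c=capture("scene"); save(c,"s40.png",(200,150,350,260),4.5)
c=capture("top"); save(c,"t40.png",(130,120,400,270),2.9)
E
```

```text
[515.95140725 151.36042689 333.11131413] [ 0.53 -0.35  0.21] [-0.015 -0.012  0.044] tau6 -0.0 0.9917072887869898 j6 2.206153989418536
[ 0.066 -0.019  0.016]
```

View pics/w40.png

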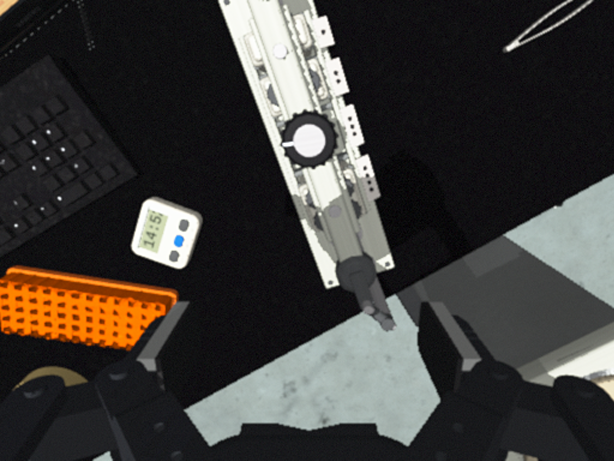

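View pics/s40.png

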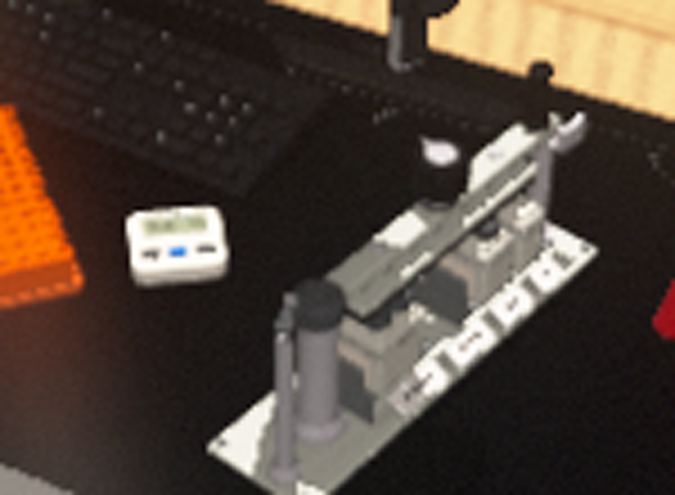

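View pics/t40.png

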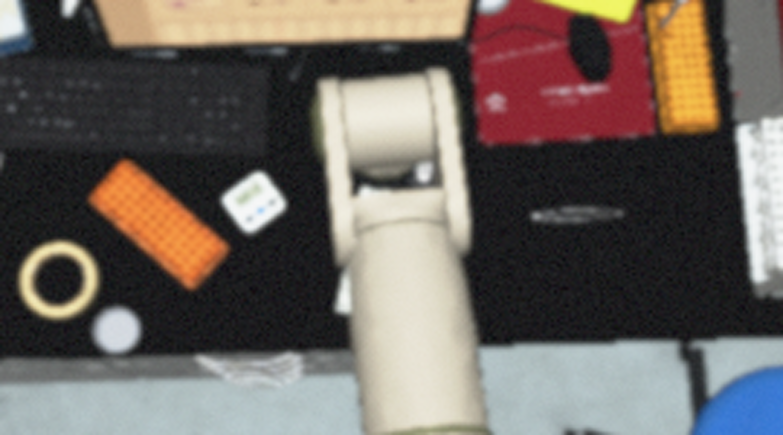

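```bash
python3 -c "
from rig import ctrl
print(ctrl.finish_job())"
```

```text
the job is handed in; nothing more can be done
None
```

I've handed the job in. No verdict came back, and I couldn't confirm the knob slip directly.

- **Packs:** Packs 1, 2 and 4 were on the bench, and pack 3 was absent. Each touched its slot floor at the expected height. Before the brace went over, their caps measured within about 2.5 mm of the slot centres.
- **Brace:** I swung it by its peg to about 2.0 rad. After I let go, the wrist picture showed it lying along the row over the packs.
- **Clamp knob:** I turned it 4.8 rad clockwise. The pointer kept its place between the fingers, so the knob followed the gripper. With the beam pressing home at 4.1 to 4.3 rad, the slip should be between about 0.5 and 1.5 rad.
- **Slip check:** The torque readings were too noisy to show the slip clearly. They were about 0.11 to 0.17 N m during the last steps, and I didn't check the collar. The slip figure is therefore worked out from the stated ranges and not seen.
- **Finish:** The gripper was clear of everything. In the last pictures the bystanders and forceps looked to be where they started.

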